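# Make up two cordless-tool kits in their foam trays

### The arm

A 6-joint arm with a two-finger parallel gripper is mounted at the origin on the work surface. World frame = base frame: x ahead of the robot, y to its left, z up, the work surface at z = 0. Lengths are in m, angles in rad, forces in N, time in s.
With the tool pointing down it reaches from about 0.3 to 0.75 m from the base axis. Payload 8.5 kg.
Tool frame: the origin (TCP) lies midway between the tips of the shut fingers; the grasp point (between the pads) lies 19 mm behind it; z points along the fingers, y is the line along which they close (so a half turn about z gives the same grasp; the last joint's range is limited). The gripper opens to 88 mm and grips with 3 to 60 N. Pads are 18 mm wide; open, the fingers measure 123 mm over their backs; the gripper's body (75 mm by 187 mm) begins 45 mm behind the grasp point.
Start: joints at [-1.387, 0.381, 1.297, -0, 1.464, -0.215], TCP at [0.214, -0.507, 0.239] pointing down, gripper open.
Joint ranges: [-3.11, 3.11], [-0.89, 2.33], [0.22, 2.48], [-1.42, 4.56], [0.17, 2.85], [-2.88, 2.88]. Speed limits (rad/s): [2.39, 2.39, 3.14, 3.14, 3.14, 3.14].

### API

Orientations are given as a unit quaternion [x, y, z, w].
In Python, from cell import r gives the robot as it stands. The module is installed in compiled form; this text tells all that it offers.
- The arm moves only by the shell command python3 -m handwheel FILE, which reads ROWS from the file FILE. ROWS is a JSON list of rows, 1 to 8 of them, each of 5 numbers: the finger opening in m, then dx, dy, dz in a scale on which 1.0 is 100 cm, then a turn about the tool's z in fractions of the full range, 1 being pi rad; each row is the pose to reach, as a shift and turn from the pose commanded when the command began, along the tool's axes at that moment; what a row does not reach only later rows make up. A row lasts 1/12 s, in which the tool goes at most 0.0417 m and 0.125 rad, less where a joint would pass 70% of its speed; a pose out of reach is approached as far as the arm can. The fingers move at their own pace and stop on an object; the grip force is fixed at half the most. Time passes only in rows, so rows that do not move let the fingers close. It prints the time, the measured TCP pose, the force, the opening and the grip force at its end. Shift and turn numbers lie between -1 and 1, and a call with a number outside is refused. Input that does not fit is refused with a message, and nothing moves.
- r.sense(): the state, without advancing time (a new reading comes with each control period).
- r.grab_frame(name): name is "scene" or "top" or "wrist"; returns a dict with "img" (384x512x3 uint8, red, green, blue), "vertical_fov" (degrees; the focal length in pixels is half the picture's height over the tangent of half this angle, whatever the lens; pixels are square), "cx", "cy" (the principal point, pixels), "rvec" (rotation vector, rad) and "tvec" (3), from world to camera coordinates, as OpenCV has them. Camera axes: x right, y down, z forward; pixel columns grow to the right and rows downward; lengths in m; the calibration is good to about 2 mm. A picture is of the moment at which its call begins. There is no depth.
- r.job_done(): hands the job in; it is judged then, once.
Trained networks look in a picture, given as the dict that the camera call returned (one of the last four; its "shot" number tells which), for a name from the list of things; names that differ only in an ending like _2 or _b are one class to them, and where a whole thing is asked for, a point or a joint stands for the part that bears it (a point fixed in the world has none). Each returns a list of dicts, best first, with "conf" (0 to 1); they miss things now and then, are a little off and sometimes report something else, mostly with a low value. They report only what shows in the picture. A call takes as long as a camera call. They do not tell look-alikes from the thing itself.
- r.trace(query, picture): "pixels" (384x512 bool, what is visible of it) and "rect" ([left, top, right, bottom] in pixels, round what is visible of it).
- r.tip_of(query, picture): "position" ([column, row] in pixels: a listed point, or the origin of a listed thing).
The state is a dict: "time_s": time; "joint_positions": joint angles; "joint_vel": joint speeds; "joint_efforts": joint torques, N m; "tcp_pos": TCP position; "tool_rot": TCP orientation; "contact_force": force on the tool from outside, world axes, zero at the start; "wrist_torque": the same for the moment, N m; "gripper_width": finger opening in m; "finger_force": force on a finger pad.
Only numpy, scipy, OpenCV 4.12 (cv2) and the standard library are available. Lean on these libraries where they do the work, as an engineer would, in place of code of your own. Each camera call takes 0.05 s, during which the arm holds its last target. There are 200 camera calls.

### The job

Make up the two tool kits on the bench. The foam tray with the big hammer drill gets the large battery pack and the side handle; the foam tray with the small driver gets both slim battery packs and the bit case. Turn each piece to match the cut-out of its own outline and set it fully down in it without dropping it, packs with their terminals up and the bit case bits up, and leave the tape measure, the roll of tape and the jar where they are.

Things in the scene. Friction and masses are not known exactly. Their poses are not given: they have to be found in the camera images.
- hammer_tray: fixed foam tray with the big hammer drill (top 75 high). In mm: 270 (x) x 274 (y), rim 28 high, foam top 24, cut-out floors 12. Origin: centre of underside; +x points away from the robot. Cut-out centres (x, y): large pack (-45, -85), oval, 132 along x, 94 wide; side handle (-41, +3), 172 along x, ring end (72 wide) at -x, other end 46 wide, finger notches (36 wide) at x = -21 to 45 each way in y.
- driver_tray: fixed foam tray with the small driver (top 60 high). In mm: 270 (x) x 274 (y), rim 28 high, foam top 24, cut-out floors 12. Origin: centre of underside; +x points away from the robot. Cut-out centres (x, y): slim packs (-68, -94) and (-68, -20), ovals, 88 along x, 66 wide; bit case (-68, +70), 112 along x, 54 wide, finger notches 36 wide at mid length, reaching 45 each way in y.
- large_pack: large battery pack (mm): silver over black oval slab 116 (x) x 78 (y) x 42 with an upright silver terminal tower, 34 (x) x 32 (y), up to height 87, centred at x = -28; 0.55 kg. Lift it by the tower, across y. Origin: centre of the underside; x along the oval. Fits its cut-out either way round (x along the tray's x or -x).
- slim_pack_1: one of two alike slim battery packs (mm): dark, oval foot 72 (x) x 50 (y), 24 high, with a central upright stick 32 (x) x 28 (y) up to height 74, its terminals on top; 0.2 kg. Lift it by the stick, across y. Origin: centre of the underside; x along the oval. Either pack fits either slim cut-out, either way round.
- slim_pack_2: one of two alike slim battery packs (mm): dark, oval foot 72 (x) x 50 (y), 24 high, with a central upright stick 32 (x) x 28 (y) up to height 74, its terminals on top; 0.2 kg. Lift it by the stick, across y. Origin: centre of the underside; x along the oval. Either pack fits either slim cut-out, either way round.
- side_handle: side handle lying flat, 156 long (mm): clamp ring 56 across, 30 high, centre at x = -50; round black grip 30 thick from x = -18 to +78, axis 15 up; 0.15 kg. Grip it across y at about x = +20. Origin: bench level under the middle of its length; x from ring to grip. Fits its cut-out one way only: its x along the tray's x, origin at the cut-out's centre.
- bit_case: bit case (mm): dark flat box 96 (x) x 38 (y) x 30 with a row of steel bits on its top; 0.16 kg. Grip it across y. Origin: centre of the underside; x along its length. Fits its cut-out either way round.
- tape_measure: bystander: yellow tape measure standing among the stock, 75 x 40 x 70 mm. Origin: centre of the underside.
- tape_roll: bystander: roll of black tape lying flat beside a tray, 68 mm across, 19 mm high. Origin: centre of the underside.
- plug_jar: bystander: clear jar of blue wall plugs with a white lid, 70 mm across, 80 mm high. Origin: centre of the underside.
There are look-alikes about, which are no part of the job. What is shaped like the bit_case but orange or purple is not meant.

How it is judged:
At the end, for the whole second after the job is handed in: Large pack and side handle in their cut-outs of the hammer drill's tray; both slim packs (interchangeable) and bit case in theirs of the driver's: each within 12 mm of its centre in x and y, down on its floor (3.5 mm), upright (4 deg), lengthwise (0.4 rad), at rest (x of large_pack in the frame of hammer_tray between -0.057 and -0.033 m and y of large_pack in the frame of hammer_tray between -0.097 and -0.073 m and x of side_handle in the frame of hammer_tray between -0.053 and -0.029 m and y of side_handle in the frame of hammer_tray between -0.009 and 0.015 m and x of bit_case in the frame of driver_tray between -0.08 and -0.056 m and y of bit_case in the frame of driver_tray between 0.058 and 0.082 m and (((x of slim_pack_1 in the frame of driver_tray between -0.08 and -0.056 m and y of slim_pack_1 in the frame of driver_tray between -0.106 and -0.082 m) and (x of slim_pack_2 in the frame of driver_tray between -0.08 and -0.056 m and y of slim_pack_2 in the frame of driver_tray between -0.032 and -0.008 m)) or ((x of slim_pack_1 in the frame of driver_tray between -0.08 and -0.056 m and y of slim_pack_1 in the frame of driver_tray between -0.032 and -0.008 m) and (x of slim_pack_2 in the frame of driver_tray between -0.08 and -0.056 m and y of slim_pack_2 in the frame of driver_tray between -0.106 and -0.082 m))) and z of large_pack in the frame of hammer_tray between 0.008 and 0.0155 m and angle between each of large_pack, side_handle, bit_case, slim_pack_1, slim_pack_2's own z axis and vertical below 0.07 rad and angle between the x axis of each of large_pack, side_handle and the x axis of hammer_tray, either way round below 0.4 rad and linear speed of each of large_pack, side_handle, bit_case, slim_pack_1, slim_pack_2 below 0.02 m/s and z of side_handle in the frame of hammer_tray between 0.008 and 0.0155 m and z of bit_case in the frame of driver_tray between 0.008 and 0.0155 m and angle between the x axis of each of bit_case, slim_pack_1, slim_pack_2 and the x axis of driver_tray, either way round below 0.4 rad and z of slim_pack_1 in the frame of driver_tray between 0.008 and 0.0155 m and z of slim_pack_2 in the frame of driver_tray between 0.008 and 0.0155 m); the robot touches nothing.
It fails at once if the tape measure is moved more than 30 mm (distance of tape_measure from where it was at the start of the episode above 0.03 m).
It fails at once if the roll of tape is moved more than 30 mm (distance of tape_roll from where it was at the start of the episode above 0.03 m).
It fails at once if the jar is moved more than 30 mm (distance of plug_jar from where it was at the start of the episode above 0.03 m).
It fails at once if a pack, the side handle or the bit case is dropped or flung (over 0.7 m/s while out of the fingers) ((linear speed of large_pack above 0.7 m/s and contact force between the fingers and large_pack below 0.5 N) or (linear speed of slim_pack_1 above 0.7 m/s and contact force between the fingers and slim_pack_1 below 0.5 N) or (linear speed of side_handle above 0.7 m/s and contact force between the fingers and side_handle below 0.5 N) or (linear speed of bit_case above 0.7 m/s and contact force between the fingers and bit_case below 0.5 N) or (linear speed of slim_pack_2 above 0.7 m/s and contact force between the fingers and slim_pack_2 below 0.5 N)).
It also fails if it takes over 128 s, if anything falls off the work surface, if the arm or the gripper's body presses on something with over 40 N, if the wrist force passes 120 N, or if a joint passes its speed limit or range.

## Working session

There is one attempt and no reset: what is moved stays moved. The work goes in short steps, Python scripts to look and compute and a shell command to move; the robot and the scene stay as the last step left them, time stands still between calls to the robot, and variables do not carry over. Pictures are saved under pics/ and viewed, at most 14 in all, crops included, and the job is handed in when it is done.

```bash
mkdir -p pics; cat > h.py <<'E'
import numpy as np,cv2
from cell import r
def K(f):
    F=192/np.tan(np.radians(f["vertical_fov"])/2); return np.array([[F,0,f["cx"]],[0,F,f["cy"]],[0,0,1]])
def w(f,px,z):
    R=cv2.Rodrigues(np.array(f["rvec"],float))[0]; t=np.array(f["tvec"],float)
    d=R.T@np.linalg.inv(K(f))@np.array([px[0],px[1],1.]); c=-R.T@t
    return c+d*(z-c[2])/d[2]
def p(f,X):
    return cv2.projectPoints(np.array(X,float).reshape(-1,3),np.array(f["rvec"],float),np.array(f["tvec"],float),K(f),None)[0].reshape(-1,2)
def save(f,n): cv2.imwrite("pics/"+n,f["img"][:,:,::-1])
E
python3 - <<'E'
from h import *
s=r.sense(); print(s["tcp_pos"],s["tool_rot"],s["time_s"])
for n in("top","scene"):
    f=r.grab_frame(n); save(f,n+"0.png")
    R=cv2.Rodrigues(np.array(f["rvec"],float))[0];print(n,-R.T@np.array(f["tvec"]),f["vertical_fov"])
    for q in "hammer_tray driver_tray large_pack slim_pack_1 side_handle bit_case tape_measure tape_roll plug_jar".split():
        a=r.trace(q,f); b=r.tip_of(q,f)
        print(q,[(round(d["conf"],2),[int(v) for v in d["rect"]]) for d in a][:5],[(round(d["conf"],2),np.round(d["position"]).tolist(),np.round(w(f,d["position"],0)[:2],3).tolist()) for d in b][:5])
E
```

```text
[ 0.21352099 -0.50655685  0.23813541] [ 9.80185601e-01  1.98079857e-01  5.86001846e-06 -7.47126102e-04] 0.0
top [ 0.26004875 -0.00516315  1.46467798] 47.083442227566586
hammer_tray [(0.76, [166, 103, 250, 187])] [(0.69, [208.0, 146.0], [0.668, 0.162])]
driver_tray [(0.66, [267, 102, 349, 184])] [(0.55, [310.0, 143.0], [0.676, -0.188]), (0.28, [378.0, 173.0], [0.566, -0.415])]
large_pack [(0.65, [216, 201, 245, 226]), (0.58, [163, 211, 196, 232])] [(0.75, [231.0, 212.0], [0.442, 0.085])]
slim_pack_1 [(0.82, [119, 197, 137, 213]), (0.7, [272, 203, 297, 225])] [(0.82, [282.0, 216.0], [0.423, -0.086]), (0.81, [128.0, 205.0], [0.47, 0.43])]
side_handle [(0.81, [315, 207, 360, 228])] [(0.84, [335.0, 215.0], [0.424, -0.262])]
bit_case [(0.69, [164, 212, 196, 232]), (0.64, [118, 119, 144, 147]), (0.62, [106, 229, 144, 252])] [(0.86, [122.0, 241.0], [0.35, 0.446]), (0.72, [134.0, 135.0], [0.713, 0.42])]
tape_measure [(0.66, [380, 199, 404, 213])] [(0.58, [393.0, 207.0], [0.449, -0.456])]
tape_roll [(0.6, [122, 166, 141, 187])] [(0.52, [131.0, 178.0], [0.562, 0.424])]
plug_jar [(0.63, [367, 15
[... 443 characters left out ...]
3, [236, 169, 249, 195])] [(0.94, [392.0, 228.0], [0.467, 0.438]), (0.84, [242.0, 188.0], [0.447, -0.092])]
side_handle [(0.84, [181, 160, 221, 178])] [(0.62, [202.0, 174.0], [0.418, -0.268])]
bit_case [(0.68, [359, 262, 390, 290]), (0.61, [324, 188, 354, 213]), (0.54, [380, 193, 409, 212])] [(0.8, [339.0, 206.0], [0.414, 0.255]), (0.8, [395.0, 205.0], [0.332, 0.435]), (0.64, [376.0, 281.0], [0.723, 0.422])]
tape_measure [(0.73, [145, 153, 168, 167])] [(0.81, [156.0, 172.0], [0.471, -0.439])]
tape_roll [(0.67, [368, 232, 396, 253])] [(0.53, [377.0, 242.0], [0.556, 0.402])]
plug_jar [(0.78, [136, 161, 158, 192])] [(0.69, [146.0, 185.0], [0.561, -0.421]), (0.31, [379.0, 242.0], [0.554, 0.41])]
```

View pics/top0.png

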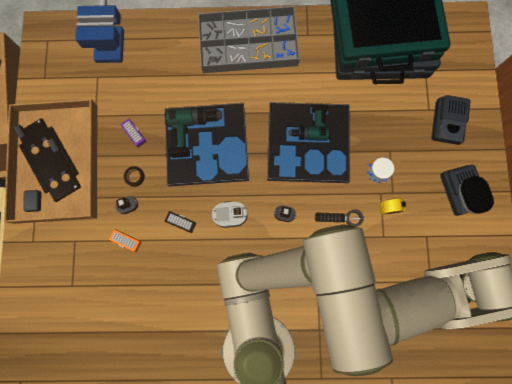

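View pics/scene0.png

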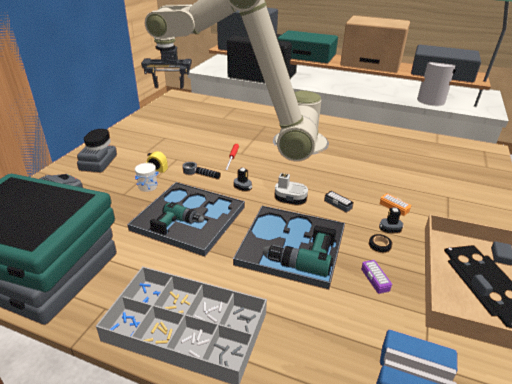

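Top view: the dark bit case is at (180,222). Its look-alikes are purple (133,132) and orange (124,240), plus the pack-like charger at (32,200) in the crate. The slim packs are at (126,205) and (285,213), the large pack at (230,214), and the side handle at (339,217) with its ring at the right. The jar is at (381,169), the tape measure at (393,206), and the hammer tray is the left one. I choose the dark case at (180,222) and will check it in one crop.

```bash
cat >> h.py <<'E'
def go(x,y,z,phi):
    """tool-axis shift and turn from the present pose to TCP (x,y,z), tool x at yaw phi"""
    s=r.sense(); q=s["tool_rot"]; R=cv2.Rodrigues(rv(q))[0]
    p0=2*np.arctan2(q[1],q[0]); d=R.T@(np.array([x,y,z])-s["tcp_pos"])
    t=(p0-phi+np.pi)%(2*np.pi)-np.pi
    print("shift",np.round(d,4),"turn %.3f"%t,"q6 %.2f"%s["joint_positions"][5],"t %.1f"%s["time_s"])
def rv(q):
    from scipy.spatial.transform import Rotation as S
    return S.from_quat(q).as_rotvec()
def blue(f,z=.012,amin=60):
    h=cv2.cvtColor(f["img"],cv2.COLOR_RGB2HSV); m=cv2.inRange(h,(95,90,60),(125,255,255))
    for c in cv2.findContours(m,cv2.RETR_EXTERNAL,cv2.CHAIN_APPROX_NONE)[0]:
        if cv2.contourArea(c)>amin: yield c, np.array([w(f,q[0],z)[:2] for q in c],np.float32)
E
python3 - <<'E'
from h import *
f=r.grab_frame("top"); im=f["img"]
cv2.imwrite("pics/crop1.png",cv2.resize(im[95:255,100:410],(775,400),interpolation=cv2.INTER_CUBIC)[:,:,::-1])
for c,W in blue(f):
    (x,y),(a,b),t=cv2.minAreaRect(W); print("blue",cv2.boundingRect(c),np.round([x,y,a,b],3),round(t))
for q,z in(("hammer_tray",.028),("driver_tray",.028),("bit_case",.03),("side_handle",.02),("slim_pack_1",.02),("large_pack",.042)):
    for d in r.trace(q,f)[:3]:
        c=max(cv2.findContours(d["pixels"].astype(np.uint8),0,1)[0],key=cv2.contourArea)
        W=np.array([w(f,p_[0],z)[:2] for p_ in c],np.float32)
        (x,y),(a,b),t=cv2.minAreaRect(W); print(q,round(d["conf"],2),np.round([x,y,a,b],3),round(t,1))
E
```

```text
blue (327, 150, 20, 25) [ 0.603 -0.274  0.064  0.084] 87
blue (304, 149, 21, 26) [ 0.606 -0.198  0.068  0.087] 88
blue (274, 145, 28, 32) [ 0.612 -0.109  0.091  0.108] 89
blue (170, 131, 77, 50) [0.64  0.144 0.229 0.19 ] 55
blue (286, 127, 44, 16) [ 0.701 -0.18   0.148  0.051] 87
blue (187, 108, 38, 21) [0.766 0.171 0.067 0.129] 4
blue (76, 26, 46, 35) [1.057 0.558 0.168 0.132] 89
blue (78, 6, 38, 10) [1.185 0.571 0.138 0.036] 89
hammer_tray 0.71 [0.67  0.169 0.278 0.277] 2.8
driver_tray 0.93 [ 0.672 -0.18   0.278  0.276] 87.8
driver_tray 0.52 [0.41  0.251 0.098 0.04 ] 67.7
bit_case 0.73 [0.408 0.249 0.097 0.038] 63.1
bit_case 0.64 [0.715 0.417 0.108 0.04 ] 37.0
bit_case 0.54 [0.35  0.43  0.106 0.043] 64.6
side_handle 0.78 [ 0.413 -0.268  0.157  0.059] 89.1
side_handle 0.49 [0.469 0.43  0.052 0.071] 15.4
slim_pack_1 0.64 [ 0.43  -0.092  0.066  0.05 ] 88.7
slim_pack_1 0.6 [0.468 0.432 0.058 0.076] 26.5
large_pack 0.98 [0.431 0.088 0.111 0.082] 89.2
```

View pics/crop1.png

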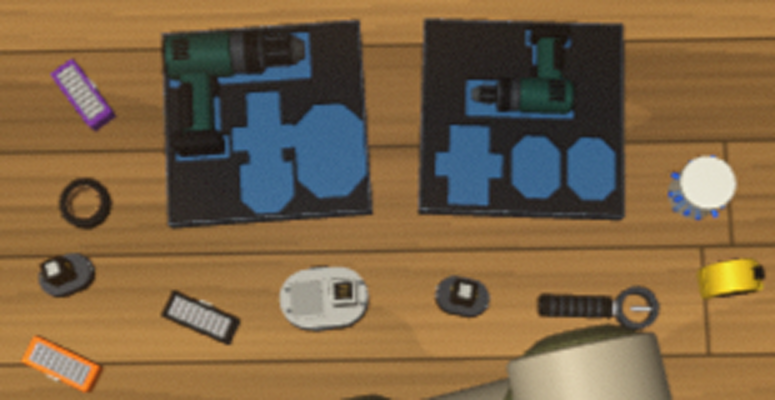

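The crop shows the dark case at crop (200,316), the side handle with its ring at the right at (635,306), and both trays with clear blue cut-outs. The footprints I measured match the sizes given. I start with the handle, which is nearest, and hover over it to refine with the wrist camera.

```bash
python3 -c "
from h import *
go(.40,-.25,.2,1.555)"
```

```text
shift [ 0.2716 -0.1643  0.0387] turn -1.156 q6 -0.22 t 2.2
```

Careful with the scale: turns go in shares of pi rad. That gives: -1.156 rad / 3.1416 = -0.368.

```bash
echo '[[0.07, 0.27, -0.164, 0.04, -0.368], [0.07, 0.27, -0.164, 0.04, -0.368], [0.07, 0.27, -0.164, 0.04, -0.368], [0.07, 0.27, -0.164, 0.04, -0.368], [0.07, 0.27, -0.164, 0.04, -0.368], [0.07, 0.27, -0.164, 0.04, -0.368], [0.07, 0.27, -0.164, 0.04, -0.368], [0.07, 0.27, -0.164, 0.04, -0.368]]' > mv.in && python3 -m handwheel mv.in | tail -5;  echo '[[0.07, 0, 0, 0, 0], [0.07, 0, 0, 0, 0]]' > mv.in && python3 -m handwheel mv.in; python3 - <<'E'
from h import *
go(.4,-.25,.2,1.555)
f=r.grab_frame("wrist"); save(f,"w1.png")
R=cv2.Rodrigues(np.array(f["rvec"],float))[0];print(-R.T@np.array(f["tvec"]),R[2],f["vertical_fov"])
E
```

```text
tcp_pos: [0.3999, -0.2478, 0.1985]
tool_rot: [0.763, 0.647, 0.0, -0.0]
contact_force: [0.1, -0.2, -0.4]
gripper_width: 0.0701
finger_force: 0.0
time_s: 3.08
tcp_pos: [0.3992, -0.25, 0.1988]
tool_rot: [0.765, 0.644, -0.0, 0.0]
contact_force: [-1.0, -0.7, 0.2]
gripper_width: 0.0699
finger_force: 0.0
shift [ 0.0001  0.0008 -0.0012] turn -0.154 q6 -0.64 t 3.1
[ 0.41032161 -0.18241615  0.34529596] [-0.04563398 -0.26066523 -0.96435013] 68.59408227807583
```

View pics/w1.png

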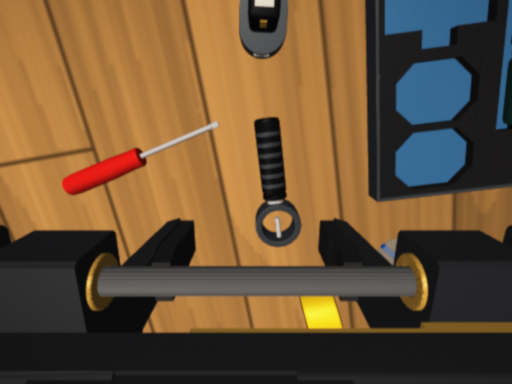

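The wrist view shows the handle, with its ring at (278,222) and grip end at (267,125). The slim pack is at (263,20) and the driver tray's slim cut-outs are on the right.

```bash
cat >> h.py <<'E'
def obj(f,q,z,n=3):
    for d in r.trace(q,f)[:n]:
        c=max(cv2.findContours(d["pixels"].astype(np.uint8),0,1)[0],key=cv2.contourArea)
        W=np.array([w(f,p_[0],z)[:2] for p_ in c],np.float32)
        (x,y),(a,b),t=cv2.minAreaRect(W)
        if a<b: t-=90
        print(q,round(d["conf"],2),[int(v) for v in d["rect"]],np.round([x,y,a,b],3),"yaw %.3f"%np.radians(t%180))
E
python3 - <<'E'
from h import *
f=r.grab_frame("wrist")
obj(f,"side_handle",.015)
# ring, grip end check
for px in((278,222),(267,118)): print(np.round(w(f,px,.015),4))
go(.413,-.248,.003,1.555)
E
```

```text
side_handle 0.95 [255, 113, 305, 245] [ 0.422 -0.275  0.163  0.058] yaw 1.416
[ 0.4132 -0.322   0.015 ]
[ 0.4201 -0.1941  0.015 ]
shift [0.0064 0.0137 0.1959] turn -0.159 q6 -0.64 t 3.2
```

```bash
python3 -c "
from h import *
go(.417,-.252,.004,1.516)"
```

```text
shift [0.0031 0.0183 0.1949] turn -0.120 q6 -0.64 t 3.2
```

Converted, -0.12 rad / 3.1416 = -0.0382.

```bash
echo '[[0.06, 0.003, 0.018, 0.04, -0.0382], [0.06, 0.003, 0.018, 0.08, -0.0382], [0.06, 0.003, 0.018, 0.12, -0.0382], [0.06, 0.003, 0.018, 0.155, -0.0382], [0.06, 0.003, 0.018, 0.18, -0.0382], [0.06, 0.003, 0.018, 0.194, -0.0382], [0.06, 0.003, 0.018, 0.194, -0.0382]]' > mv.in && python3 -m handwheel mv.in; echo '[[0.02, 0, 0, 0, 0], [0.02, 0, 0, 0, 0], [0.02, 0, 0, 0, 0], [0.02, 0, 0, 0, 0], [0.02, 0, 0, 0, 0]]' > mv.in && python3 -m handwheel mv.in; echo '[[0.02, 0, 0, -0.03, 0], [0.02, 0, 0, -0.07, 0], [0.02, 0, 0, -0.11, 0], [0.02, 0, 0, -0.11, 0]]' > mv.in && python3 -m handwheel mv.in;  python3 -c "
from h import *
go(.62,.15,.114,.05)"
```

```text
time_s: 3.82
tcp_pos: [0.4157, -0.2515, 0.0024]
tool_rot: [0.726, 0.687, -0.0, -0.002]
contact_force: [-0.4, 0.4, 0.2]
gripper_width: 0.06
finger_force: 0.0
time_s: 4.23
tcp_pos: [0.4172, -0.2513, 0.0055]
tool_rot: [0.725, 0.688, 0.0, 0.001]
contact_force: [0.1, 0.6, 3.7]
gripper_width: 0.0292
finger_force: 30.1
time_s: 4.57
tcp_pos: [0.419, -0.2527, 0.1213]
tool_rot: [0.725, 0.689, 0.0, 0.006]
contact_force: [0.7, -0.7, -1.4]
gripper_width: 0.0287
finger_force: 30.0
shift [0.4126 0.1799 0.0056] turn 1.469 q6 -0.73 t 4.6
```

Converted, 1.47 rad / 3.1416 = 0.4679.

```bash
echo '[[0.02, 0.38, 0.16, -0.08, 0.4679], [0.02, 0.38, 0.16, -0.08, 0.4679], [0.02, 0.38, 0.16, -0.08, 0.4679], [0.02, 0.38, 0.16, -0.08, 0.4679], [0.02, 0.38, 0.16, -0.08, 0.4679], [0.02, 0.38, 0.16, -0.08, 0.4679], [0.02, 0.38, 0.16, -0.08, 0.4679], [0.02, 0.38, 0.16, -0.08, 0.4679]]' > mv.in && python3 -m handwheel mv.in |grep -v force;python3 -c "
from h import *
go(.60,.12,.2,.05)"
```

```text
time_s: 5.23
tcp_pos: [0.5436, 0.0104, 0.1709]
tool_rot: [0.951, 0.31, -0.0, -0.0]
gripper_width: 0.0292
shift [ 0.1102 -0.0553 -0.0291] turn 0.581 q6 0.74 t 5.2
```

Converted, 0.58 rad / 3.1416 = 0.1846.

```bash
echo '[[0.02, 0.11, -0.055, -0.03, 0.1846], [0.02, 0.11, -0.055, -0.03, 0.1846], [0.02, 0.11, -0.055, -0.03, 0.1846], [0.02, 0.11, -0.055, -0.03, 0.1846], [0.02, 0.11, -0.055, -0.03, 0.1846], [0.02, 0.11, -0.055, -0.03, 0.1846], [0.02, 0.11, -0.055, -0.03, 0.1846]]' > mv.in && python3 -m handwheel mv.in |grep -v force;python3 - <<'E'
from h import *
f=r.grab_frame("wrist"); save(f,"w2.png")
for c,W in blue(f):
    (x,y),(a,b),t=cv2.minAreaRect(W); print("blue",cv2.boundingRect(c),np.round([x,y,a,b],3),round(t))
obj(f,"hammer_tray",.028,1);obj(f,"driver_tray",.028,1)
E
```

```text
time_s: 5.82
tcp_pos: [0.5989, 0.118, 0.2003]
tool_rot: [1.0, 0.03, -0.0, 0.0]
gripper_width: 0.0294
blue (489, 151, 23, 63) [ 0.594 -0.181  0.081  0.027] 17
blue (408, 120, 76, 96) [ 0.609 -0.11   0.085  0.115] 87
blue (461, 62, 51, 57) [ 0.703 -0.142  0.06   0.055] 87
blue (174, 56, 160, 152) [0.635 0.124 0.175 0.183] 3
blue (148, 0, 130, 143) [0.718 0.194 0.096 0.205] 45
hammer_tray 0.64 [60, 0, 348, 219] [0.652 0.174 0.231 0.291] yaw 1.630
driver_tray 0.58 [373, 0, 510, 232] [ 0.664 -0.114  0.17   0.244] yaw 3.099
```

View pics/w2.png

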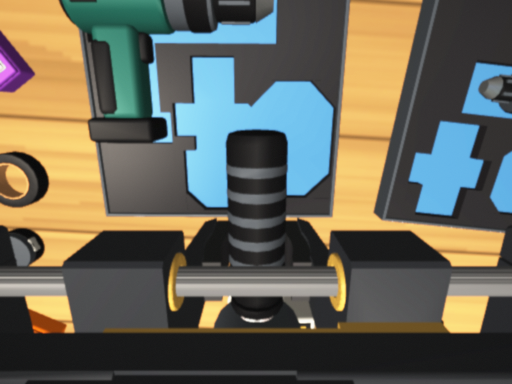

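The hammer tray's front edge runs from (107,214) to (332,214), its right edge goes up to (348,0), and the grip is held straight. The driver tray's front-left corner is near (378,214). Next I fit the tray pose.

```bash
python3 - <<'E'
from h import *
f=r.grab_frame("wrist")
L,Rr,B=[w(f,q,.028)[:2] for q in((107,214),(332,214),(348,0))]
print(L,Rr,B,np.linalg.norm(L-Rr), np.arctan2(*(L-Rr)[::-1])-np.pi/2, np.arctan2(*(B-Rr)[::-1]))
# contour at z=.024; template optimisation of blue regions near handle/large cut-outs
for c,W in blue(f,.024):
    (x,y),(a,b),t=cv2.minAreaRect(W); print(cv2.boundingRect(c),"max/min x,y",W.max(0),W.min(0))
yaw=np.arctan2(*(L-Rr)[::-1])-np.pi/2
for yw in(yaw,.05):
    c,s=np.cos(yw),np.sin(yw); M=np.array([[c,-s],[s,c]])
    o=(L+Rr)/2+M@[.135,0]; print("origin",o,"handle",o+M@[-.041,.003],"grasp",o+M@[-.021,.003],"large",o+M@[-.045,-.085],"yaw",yw)
    # reproject cut-out landmarks
    X=[[*(o+M@q),.024] for q in([-.135,.137],[-.135,-.137],[-.021,.048],[.045,.026],[-.021,-.132+.094/2-.047],[.021,-.085])]
    print(np.round(p(f,X)).tolist())
go(.6,.12,.2,.05)
E
```

```text
[0.53470742 0.29563035] [0.55044774 0.02424935] [0.77647116 0.037547  ] 0.2718370899763721 0.057935902094193414 0.05876532570573706
(489, 150, 23, 63) max/min x,y [ 0.6386706  -0.16130887] [ 0.56364024 -0.19439867]
(408, 120, 76, 96) max/min x,y [ 0.66729516 -0.06010747] [ 0.5554836  -0.14330314]
(461, 62, 51, 57) max/min x,y [ 0.7288825  -0.10303323] [ 0.6734677  -0.16126828]
(174, 57, 160, 151) max/min x,y [0.7184709  0.21349612] [0.5490686  0.03431519]
(147, 0, 130, 143) max/min x,y [0.77371913 0.24127884] [0.62409776 0.10682255]
origin [0.67735108 0.16775682] handle [0.63624616 0.16837775] grasp [0.6562126  0.16953582] large [0.63734838 0.08029378] yaw 0.057935902094193414
[[108.0, 213.0], [332.0, 213.0], [173.0, 117.0], [189.0, 52.0], [335.0, 117.0], [294.0, 76.0]]
origin [0.67740887 0.16668704] handle [0.63631017 0.16763414] grasp [0.65628518 0.16863373] large [0.63671334 0.0795442 ] yaw 0.05
[[108.0, 212.0], [332.0, 214.0], [174.0, 116.0], [190.0, 52.0], [336.0, 118.0], [295.0, 77.0]]
shift [ 0.0011 -0.0024  0.0007] turn 0.007 q6 1.51 t 6.0
```

```bash
echo '[[0.02, 0.03, -0.025, 0.02, 0], [0.02, 0.055, -0.048, 0.05, 0], [0.02, 0.056, -0.048, 0.08, 0], [0.02, 0.056, -0.048, 0.11, 0], [0.02, 0.056, -0.048, 0.13, 0], [0.02, 0.056, -0.048, 0.13, 0], [0.02, 0.056, -0.048, 0.13, 0]]' > mv.in && python3 -m handwheel mv.in |grep -v force;python3 - <<'E'
from h import *
go(.653,.1693,.0175,.055)
f=r.grab_frame("wrist"); save(f,"w3.png")
E
```

```text
time_s: 6.6
tcp_pos: [0.6523, 0.1688, 0.0706]
tool_rot: [1.0, 0.028, -0.001, 0.0]
gripper_width: 0.0291
shift [ 0.0008 -0.0005  0.0531] turn 0.001 q6 1.59 t 6.6
```

View pics/w3.png

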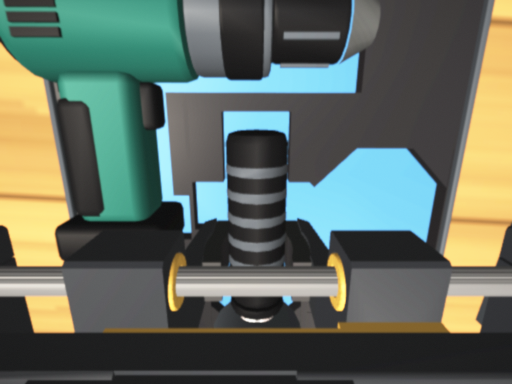

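The grip (columns 227–287) is centred over the slot (223–290), so I lower it.

```bash
echo '[[0.02, 0, 0, 0.02, 0], [0.02, 0, 0, 0.035, 0], [0.02, 0, 0, 0.045, 0], [0.02, 0, 0, 0.05, 0], [0.02, 0, 0, 0.053, 0], [0.02, 0, 0, 0.053, 0]]' > mv.in && python3 -m handwheel mv.in; echo '[[0.05, 0, 0, 0, 0], [0.05, 0, 0, 0, 0], [0.05, 0, 0, 0, 0], [0.05, 0, 0, -0.02, 0], [0.05, 0, 0, -0.05, 0], [0.05, 0, 0, -0.09, 0], [0.05, 0, 0, -0.13, 0], [0.05, 0, 0, -0.14, 0]]' > mv.in && python3 -m handwheel mv.in; python3 - <<'E'
from h import *
go(.42,.22,.15,1.1)
f=r.grab_frame("wrist"); save(f,"w4.png")
E
```

```text
time_s: 7.15
tcp_pos: [0.6528, 0.1691, 0.0184]
tool_rot: [1.0, 0.028, 0.001, -0.0]
contact_force: [0.4, 0.6, -0.5]
gripper_width: 0.0289
finger_force: 30.0
time_s: 7.82
tcp_pos: [0.6544, 0.1694, 0.1655]
tool_rot: [1.0, 0.028, 0.006, -0.0]
contact_force: [0.7, 0.0, -0.1]
gripper_width: 0.0498
finger_force: 0.0
shift [-0.2314 -0.0637  0.0129] turn -1.044 q6 1.59 t 7.8
```

View pics/w4.png

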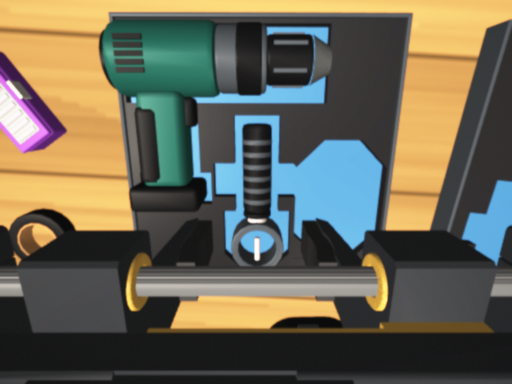

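The handle lies in its slot, with the ring at (257,243) and its grip end at (257,130). The rear corners of the tray, at (112,15) and (410,15), let me refine its pose. Next is the bit case.

Converted, -1.04 rad / 3.1416 = -0.331.

```bash
python3 - <<'E'
from h import *
f=r.grab_frame("wrist")
L,Rr=[w(f,q,.028)[:2] for q in((111,15),(411,15))]
d=L-Rr; yaw=np.arctan2(d[1],d[0])-np.pi/2; c,s=np.cos(yaw),np.sin(yaw); M=np.array([[c,-s],[s,c]])
o=(L+Rr)/2-M@[.135,0]; print(np.linalg.norm(d),yaw,"origin",o)
ring=w(f,(257,243),.042)[:2];end=w(f,(257,125),.035)[:2]
for q in(ring,end): print("ring/end local",M.T@(q-o))
E
echo '[[0.07, -0.23, -0.063, 0, -0.331], [0.07, -0.23, -0.063, 0, -0.331], [0.07, -0.23, -0.063, 0, -0.331], [0.07, -0.23, -0.063, 0, -0.331], [0.07, -0.23, -0.063, 0, -0.331], [0.07, -0.23, -0.063, 0, -0.331], [0.07, -0.23, -0.063, 0, -0.331], [0.07, -0.23, -0.063, 0, -0.331]]' > mv.in && python3 -m handwheel mv.in |grep -v force; echo '[[0.07, 0, 0, 0, -0.0318], [0.07, 0, 0, 0, -0.0318]]' > mv.in && python3 -m handwheel mv.in |grep tcp
python3 - <<'E'
from h import *
f=r.grab_frame("wrist"); save(f,"w5.png")
obj(f,"bit_case",.03);obj(f,"slim_pack_1",.02);obj(f,"large_pack",.042)
go(.41,.25,.004,1.1)
E
```

```text
0.2693827687466741 0.05582690908804855 origin [0.67064137 0.16722261]
ring/end local [-0.08160658  0.00330368]
ring/end local [0.03876167 0.00341177]
time_s: 8.58
tcp_pos: [0.4168, 0.2194, 0.1565]
tool_rot: [0.862, 0.507, -0.001, -0.0]
gripper_width: 0.07
tcp_pos: [0.4183, 0.219, 0.1563]
bit_case 0.87 [216, 101, 260, 201] [0.41  0.252 0.095 0.041] yaw 1.143
bit_case 0.79 [64, 1, 121, 54] [0.342 0.402 0.041 0.05 ] yaw 2.730
large_pack 0.6 [268, 222, 359, 331] [0.422 0.059 0.041 0.083] yaw 2.733
shift [ 0.0248 -0.0207  0.1531] turn 0.053 q6 0.65 t 8.9
```

View pics/w5.png

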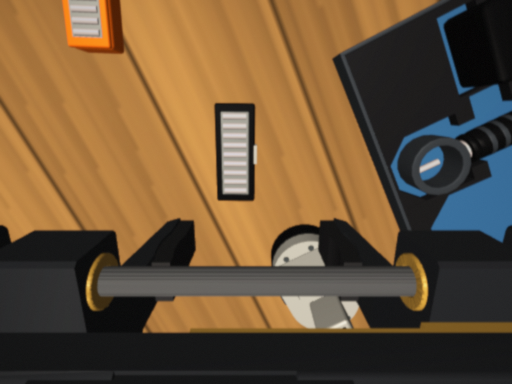

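The dark case is at (235,151), nearly aligned with the tool, measuring 95x41. The orange one is far off at (90,20).

```bash
python3 -c "
from h import *
go(.410,.251,.004,1.143)"; echo '[[0.065, 0.025, -0.02, 0.03, 0], [0.065, 0.026, -0.02, 0.07, 0], [0.065, 0.026, -0.02, 0.105, 0], [0.065, 0.026, -0.02, 0.13, 0], [0.065, 0.026, -0.02, 0.146, 0], [0.065, 0.026, -0.02, 0.152, 0], [0.065, 0.026, -0.02, 0.152, 0]]' > mv.in && python3 -m handwheel mv.in; python3 -c "
from h import *
go(.410,.251,.004,1.143)"
```

```text
shift [ 0.0257 -0.0211  0.1531] turn 0.010 q6 0.65 t 8.9
time_s: 9.53
tcp_pos: [0.4109, 0.2508, 0.0046]
tool_rot: [0.838, 0.546, -0.001, -0.0]
contact_force: [-0.6, 0.1, -0.6]
gripper_width: 0.065
finger_force: 0.0
shift [-0.0002 -0.0009  0.0006] turn 0.012 q6 0.72 t 9.5
```

```bash
echo '[[0.02, 0, 0, 0, 0], [0.02, 0, 0, 0, 0], [0.02, 0, 0, 0, 0], [0.02, 0, 0, 0, 0], [0.02, 0, 0, -0.03, 0], [0.02, 0, 0, -0.07, 0], [0.02, 0, 0, -0.11, 0], [0.02, 0, 0, -0.15, 0]]' > mv.in && python3 -m handwheel mv.in; python3 -c "
from h import *
go(.58,-.14,.2,-.035)"
```

```text
time_s: 10.2
tcp_pos: [0.4108, 0.2508, 0.1579]
tool_rot: [0.838, 0.546, -0.0, -0.0]
contact_force: [1.7, -0.0, -2.1]
gripper_width: 0.0381
finger_force: 30.0
shift [-0.2895  0.3124 -0.0421] turn 1.191 q6 0.72 t 10.2
```

Converted, 1.19 rad / 3.1416 = 0.3788.

```bash
echo '[[0.02, -0.29, 0.312, -0.042, 0.3788], [0.02, -0.29, 0.312, -0.042, 0.3788], [0.02, -0.29, 0.312, -0.042, 0.3788], [0.02, -0.29, 0.312, -0.042, 0.3788], [0.02, -0.29, 0.312, -0.042, 0.3788], [0.02, -0.29, 0.312, -0.042, 0.3788], [0.02, -0.29, 0.312, -0.042, 0.3788], [0.02, -0.29, 0.312, -0.042, 0.3788]]' > mv.in && python3 -m handwheel mv.in|grep tcp; python3 -c "
from h import *
go(.58,-.14,.2,-.035)"
```

```text
tcp_pos: [0.5429, -0.0556, 0.1891]
shift [ 0.0241  0.0889 -0.0109] turn 0.184 q6 1.10 t 10.9
```

Converted, 0.184 rad / 3.1416 = 0.0586.

```bash
echo '[[0.02, 0.024, 0.089, -0.011, 0.0586], [0.02, 0.024, 0.089, -0.011, 0.0586], [0.02, 0.024, 0.089, -0.011, 0.0586], [0.02, 0.024, 0.089, -0.011, 0.0586], [0.02, 0.024, 0.089, -0.011, 0.0586]]' > mv.in && python3 -m handwheel mv.in|grep tcp; python3 - <<'E'
from h import *
f=r.grab_frame("wrist"); save(f,"w6.png")
for c,W in blue(f,.024):
    print(cv2.boundingRect(c),"max/min x,y",W.max(0),W.min(0))
E
```

```text
tcp_pos: [0.5798, -0.1375, 0.1992]
(472, 193, 15, 16) max/min x,y [ 0.544225   -0.39336574] [ 0.5253393 -0.4098464]
(1, 180, 30, 23) max/min x,y [0.5748429  0.17165896] [0.54823035 0.13101164]
(463, 150, 21, 20) max/min x,y [ 0.59621614 -0.37336436] [ 0.5735069  -0.39946377]
(492, 142, 8, 22) max/min x,y [ 0.6044304  -0.40492842] [ 0.5801081 -0.4156599]
(342, 107, 59, 77) max/min x,y [ 0.64674497 -0.23540418] [ 0.55998063 -0.2989354 ]
(279, 106, 58, 77) max/min x,y [ 0.64988333 -0.16296273] [ 0.5631706  -0.22731164]
(190, 93, 80, 98) max/min x,y [ 0.66623384 -0.06168311] [ 0.5565637 -0.1518524]
(0, 65, 109, 120) max/min x,y [0.69880515 0.1565254 ] [0.5684704  0.03369213]
(223, 28, 134, 58) max/min x,y [ 0.7288245  -0.10381128] [ 0.66990834 -0.2461818 ]
(0, 0, 16, 31) max/min x,y [0.76040137 0.12300278] [0.7333078  0.10708761]
```

View pics/w6.png

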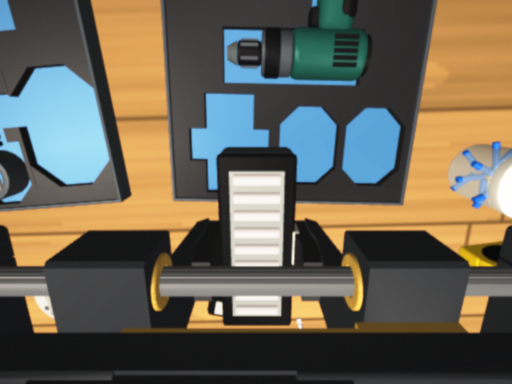

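The driver tray shows clearly: bit-case cut-out at (230,142), slim cut-outs at (308,145) and (372,146). The sizes fit (87x64 seen against 88x66). I place the case at (0.611,-0.108), yaw -0.042.

```bash
python3 -c "
from h import *
go(.611,-.108,.06,-.042)"
```

```text
shift [ 0.0307 -0.0294  0.1393] turn 0.015 q6 1.17 t 11.3
```

Converted, 0.015 rad / 3.1416 = 0.0048.

```bash
echo '[[0.02, 0.015, -0.015, 0.03, 0.0048], [0.02, 0.031, -0.029, 0.06, 0.0048], [0.02, 0.031, -0.029, 0.09, 0.0048], [0.02, 0.031, -0.029, 0.12, 0.0048], [0.02, 0.031, -0.029, 0.139, 0.0048], [0.02, 0.031, -0.029, 0.139, 0.0048], [0.02, 0.031, -0.029, 0.139, 0.0048]]' > mv.in && python3 -m handwheel mv.in|grep tcp; python3 - <<'E'
from h import *
go(.611,-.108,.0166,-.042)
f=r.grab_frame("wrist"); save(f,"w7.png")
for c,W in blue(f,.024):
    print(cv2.boundingRect(c),"max/min x,y",W.max(0),W.min(0))
E
```

```text
tcp_pos: [0.6117, -0.1082, 0.0606]
shift [-0.0006 -0.0001  0.044 ] turn 0.001 q6 1.25 t 11.9
(294, 189, 25, 33) max/min x,y [ 0.62648445 -0.13344531] [ 0.6026899  -0.14995436]
(192, 185, 28, 40) max/min x,y [ 0.6314724  -0.06313038] [ 0.6038497  -0.08233946]
(439, 152, 73, 113) max/min x,y [ 0.64653283 -0.23635174] [ 0.5640543  -0.28511828]
(335, 151, 96, 101) max/min x,y [ 0.650189   -0.16237399] [ 0.57872516 -0.22428317]
(215, 131, 82, 25) max/min x,y [ 0.66714674 -0.08269075] [ 0.65032274 -0.13505256]
(0, 109, 59, 158) max/min x,y [0.68623537 0.07278515] [0.5754012  0.03415215]
(246, 22, 222, 94) max/min x,y [ 0.7284577  -0.10371467] [ 0.6706074  -0.24228291]
```

View pics/w7.png

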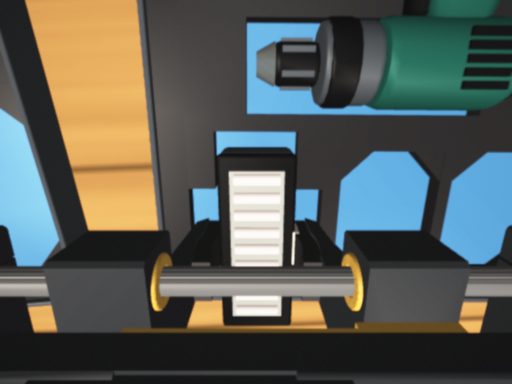

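The slot (columns 215–297, centre 256) is centred under the case (219–296), so I lower it.

```bash
echo '[[0.02, 0, 0, 0.015, 0], [0.02, 0, 0, 0.028, 0], [0.02, 0, 0, 0.036, 0], [0.02, 0, 0, 0.041, 0], [0.02, 0, 0, 0.044, 0], [0.02, 0, 0, 0.0445, 0]]' > mv.in && python3 -m handwheel mv.in; echo '[[0.052, 0, 0, 0, 0], [0.052, 0, 0, 0, 0], [0.052, 0, 0, 0, 0], [0.052, 0, 0, -0.02, 0], [0.052, 0, 0, -0.05, 0], [0.052, 0, 0, -0.09, 0], [0.052, 0, 0, -0.13, 0], [0.052, 0, 0, -0.14, 0]]' > mv.in && python3 -m handwheel mv.in; python3 - <<'E'
from h import *
go(.43,-.13,.18,1.5)
f=r.grab_frame("wrist"); save(f,"w8.png")
E
```

```text
time_s: 12.47
tcp_pos: [0.6139, -0.1096, 0.0225]
tool_rot: [1.0, -0.021, 0.004, 0.001]
contact_force: [-12.4, 6.1, 39.6]
gripper_width: 0.0377
finger_force: 30.0
time_s: 13.13
tcp_pos: [0.6141, -0.1103, 0.1628]
tool_rot: [1.0, -0.021, 0.005, 0.002]
contact_force: [0.4, 0.5, 1.4]
gripper_width: 0.0517
finger_force: 0.0
shift [-0.1829  0.0276 -0.019 ] turn -1.543 q6 1.25 t 13.1
```

View pics/w8.png

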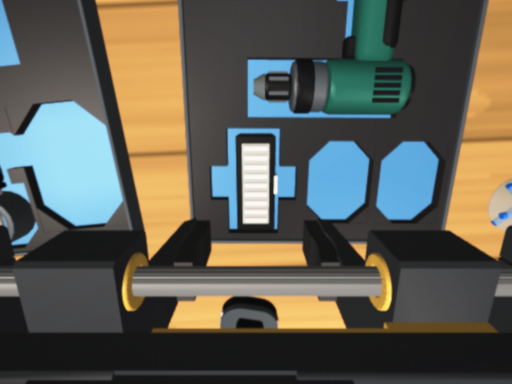

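The wrist force hit 40 N about 6 mm above the floor, so the near end may be sitting on the foam. I check its position and length.

```bash
python3 - <<'E'
from h import *
f=r.grab_frame("wrist")
for z in(.024,):
  for c,W in blue(f,z):
    b=cv2.boundingRect(c)
    if b[1]>100: print(b,"max/min x,y",W.max(0),W.min(0))
obj(f,"bit_case",.042,1)
for px in((255,135),(255,231),(236,180),(275,180)): print(px,w(f,px,.042)[:2])
im=f["img"][115:245,190:320]; cv2.imwrite("pics/w8c.png",cv2.resize(im,(600,600),interpolation=cv2.INTER_CUBIC)[:,:,::-1])
o=np.array([.611,-.108]);c,s=np.cos(-.042),np.sin(-.042);M=np.array([[c,-s],[s,c]])
for nm,l,wd,z in(("cut",.056,.027,.024),("case",.048,.019,.042)):
  print(nm,np.round(p(f,[[*(o+M@[a*l,b*wd]),z] for a in(1,-1) for b in(1,-1)])).tolist())
E
```

```text
(11, 222, 27, 24) max/min x,y [0.5761463  0.16423564] [0.55015284 0.13011186]
(375, 141, 64, 79) max/min x,y [ 0.646314   -0.23505074] [ 0.56185913 -0.2969601 ]
(306, 140, 64, 80) max/min x,y [ 0.65041935 -0.16146925] [ 0.5649677  -0.22612025]
(211, 128, 86, 102) max/min x,y [ 0.66662407 -0.06135876] [ 0.55657744 -0.15110812]
(0, 101, 123, 126) max/min x,y [0.69905245 0.15686838] [0.56946576 0.03283653]
bit_case 0.59 [236, 133, 280, 231] [ 0.613 -0.11   0.041  0.098] yaw 3.100
(255, 135) [ 0.65996037 -0.11052335]
(255, 231) [ 0.56311949 -0.10625023]
(236, 180) [ 0.61753854 -0.09011002]
(275, 180) [ 0.61589523 -0.12810187]
cut [[227.0, 126.0], [282.0, 126.0], [230.0, 231.0], [280.0, 231.0]]
case [[234.0, 136.0], [275.0, 136.0], [236.0, 231.0], [273.0, 231.0]]
```

View pics/w8c.png

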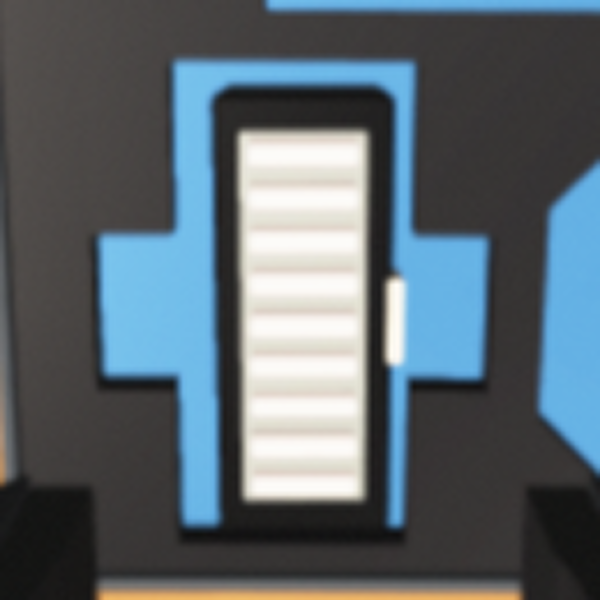

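The outline matches a seated case, but I confirm by descending again with open fingers and watching the force.

```bash
python3 -c "
from h import *
go(.612,-.109,.024,-.042)"; echo '[[0.052, -0.001, -0.001, 0.04, 0], [0.052, -0.001, -0.001, 0.08, 0], [0.052, -0.001, -0.001, 0.11, 0], [0.052, -0.001, -0.001, 0.13, 0], [0.052, -0.001, -0.001, 0.137, 0], [0.052, -0.001, -0.001, 0.138, 0]]' > mv.in && python3 -m handwheel mv.in; echo '[[0.052, 0, 0, 0.003, 0], [0.052, 0, 0, 0.003, 0], [0.052, 0, 0, 0.003, 0]]' > mv.in && python3 -m handwheel mv.in;  echo '[[0.052, 0, 0, 0.003, 0], [0.052, 0, 0, 0.003, 0], [0.052, 0, 0, 0.003, 0]]' > mv.in && python3 -m handwheel mv.in
```

```text
shift [-0.0003 -0.0007  0.1321] turn -0.001 q6 1.25 t 13.3
time_s: 13.78
tcp_pos: [0.6097, -0.1081, 0.0149]
tool_rot: [1.0, -0.021, -0.003, -0.001]
contact_force: [-0.2, -0.0, 0.8]
gripper_width: 0.0523
finger_force: 0.0
time_s: 14.03
tcp_pos: [0.6117, -0.1088, 0.016]
tool_rot: [1.0, -0.021, 0.001, 0.0]
contact_force: [0.1, 0.6, -0.0]
gripper_width: 0.0518
finger_force: 0.0
time_s: 14.28
tcp_pos: [0.6115, -0.1087, 0.0125]
tool_rot: [1.0, -0.021, 0.001, 0.0]
contact_force: [0.3, 0.2, 1.0]
gripper_width: 0.0521
finger_force: 0.8
```

```bash
echo '[[0.052, 0, 0, -0.004, 0], [0.052, 0, 0, -0.004, 0], [0.02, 0, 0, -0.004, 0], [0.02, 0, 0, -0.004, 0], [0.02, 0, 0, -0.004, 0], [0.02, 0, 0, -0.004, 0]]' > mv.in && python3 -m handwheel mv.in; echo '[[0.02, 0, 0, 0.001, 0], [0.02, 0, 0, 0.001, 0]]' > mv.in && python3 -m handwheel mv.in; python3 -c "
from h import *
go(.611,-.109,.016,-.042)
f=r.grab_frame('wrist'); save(f,'w9.png')"
```

```text
time_s: 14.78
tcp_pos: [0.6111, -0.1087, 0.016]
tool_rot: [1.0, -0.021, -0.0, 0.0]
contact_force: [-0.2, -0.3, 1.3]
gripper_width: 0.0377
finger_force: 30.0
time_s: 14.95
tcp_pos: [0.6112, -0.1087, 0.016]
tool_rot: [1.0, -0.021, 0.0, 0.0]
contact_force: [-4.1, 1.0, 9.1]
gripper_width: 0.0379
finger_force: 30.0
shift [-0.0001  0.0004 -0.    ] turn -0.001 q6 1.25 t 14.9
```

View pics/w9.png

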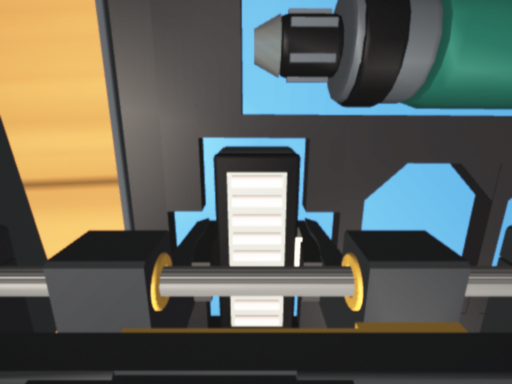

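The held case looks exactly as it did in the earlier view (far end at row 150, bits from row 172), with the TCP at 0.016, so its underside is at about 0.0115 and it is seated. I release it and go on to the near slim pack.

```bash
echo '[[0.052, 0, 0, -0.001, 0], [0.052, 0, 0, -0.001, 0], [0.052, 0, 0, -0.001, 0], [0.052, 0, 0, -0.03, 0], [0.052, 0, 0, -0.07, 0], [0.052, 0, 0, -0.11, 0], [0.052, 0, 0, -0.15, 0], [0.052, 0, 0, -0.17, 0]]' > mv.in && python3 -m handwheel mv.in | grep -v rot; python3 -c "
from h import *
go(.42,-.12,.2,1.52)"
```

```text
time_s: 15.67
tcp_pos: [0.6122, -0.1089, 0.1899]
contact_force: [0.3, 0.2, 0.3]
gripper_width: 0.0518
finger_force: 0.0
shift [-0.1915  0.0193 -0.0112] turn -1.563 q6 1.25 t 15.7
```

Careful with the scale: turns go in shares of pi rad. That gives: -1.56 rad / 3.1416 = -0.4966.

```bash
echo '[[0.06, -0.19, 0.02, -0.01, -0.4966], [0.06, -0.19, 0.02, -0.01, -0.4966], [0.06, -0.19, 0.02, -0.01, -0.4966], [0.06, -0.19, 0.02, -0.01, -0.4966], [0.06, -0.19, 0.02, -0.01, -0.4966], [0.06, -0.19, 0.02, -0.01, -0.4966], [0.06, -0.19, 0.02, -0.01, -0.4966], [0.06, -0.19, 0.02, -0.01, -0.4966]]' > mv.in && python3 -m handwheel mv.in | grep tcp; echo '[[0.06, 0, 0, 0, -0.0398], [0.06, 0, 0, 0, -0.0796], [0.06, 0, 0, 0, -0.1194], [0.06, 0, 0, 0, -0.1592], [0.06, 0, 0, 0, -0.1783], [0.06, 0, 0, 0, -0.1783]]' > mv.in && python3 -m handwheel mv.in | grep tcp; python3 - <<'E'
from h import *
go(.43,-.092,.035,1.55)
f=r.grab_frame("wrist"); save(f,"w10.png")
obj(f,"slim_pack_1",.012);obj(f,"large_pack",.03)
E
```

```text
tcp_pos: [0.4201, -0.1206, 0.1951]
tcp_pos: [0.4205, -0.1204, 0.1948]
shift [0.0288 0.0081 0.1598] turn -0.031 q6 -0.50 t 16.8
slim_pack_1 0.93 [242, 115, 290, 179] [ 0.432 -0.094  0.074  0.051] yaw 1.328
large_pack 0.62 [223, 0, 294, 31] [0.43  0.038 0.026 0.068] yaw 3.090
```

View pics/w10.png

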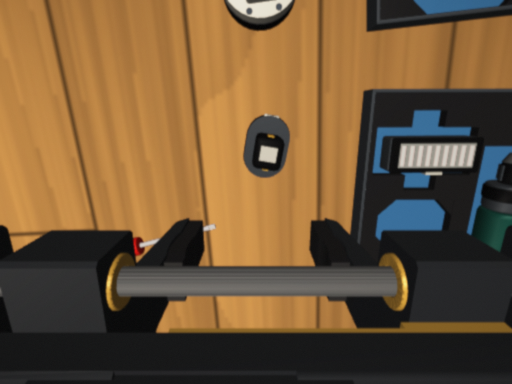

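The slim pack is at (266,146), leaning slightly right (yaw 1.33), and its size agrees (74x51). I check the stick top against that.

```bash
python3 - <<'E'
from h import *
f=r.grab_frame("wrist")
print(w(f,(268.5,154),.074))
go(.431,-.094,.033,1.328)
E
```

```text
[ 0.43286775 -0.09294095  0.074     ]
shift [0.027  0.0091 0.1619] turn 0.187 q6 -0.50 t 17.0
```

Converted, 0.187 rad / 3.1416 = 0.0595.

```bash
echo '[[0.06, 0.027, 0.01, 0.02, 0.0318], [0.06, 0.027, 0.01, 0.05, 0.0595], [0.06, 0.027, 0.01, 0.085, 0.0595], [0.06, 0.027, 0.01, 0.12, 0.0595], [0.06, 0.027, 0.01, 0.145, 0.0595], [0.06, 0.027, 0.01, 0.158, 0.0595], [0.06, 0.027, 0.01, 0.16, 0.0595]]' > mv.in && python3 -m handwheel mv.in|grep -E 'tcp|force'; echo '[[0.02, 0, 0, 0, 0], [0.02, 0, 0, 0, 0], [0.02, 0, 0, 0, 0], [0.02, 0, 0, 0, 0], [0.02, 0, 0, 0, 0]]' > mv.in && python3 -m handwheel mv.in; echo '[[0.02, 0, 0, -0.04, 0], [0.02, 0, 0, -0.08, 0], [0.02, 0, 0, -0.11, 0], [0.02, 0, 0, -0.11, 0]]' > mv.in && python3 -m handwheel mv.in|grep tcp;  python3 -c "
from h import *
go(.604,-.2705,.145,-.042)"
```

```text
tcp_pos: [0.431, -0.0936, 0.0329]
contact_force: [0.4, 0.1, -1.1]
finger_force: 0.0
time_s: 18.03
tcp_pos: [0.4323, -0.0942, 0.0357]
tool_rot: [0.787, 0.617, 0.0, 0.001]
contact_force: [-0.2, 0.2, 0.5]
gripper_width: 0.0286
finger_force: 0.6
tcp_pos: [0.4339, -0.0949, 0.1502]
shift [-0.13    0.2069  0.0076] turn 1.372 q6 -0.24 t 18.4
```

Converted, 1.37 rad / 3.1416 = 0.4361.

```bash
echo '[[0.02, -0.13, 0.207, 0.005, 0.4361], [0.02, -0.13, 0.207, 0.005, 0.4361], [0.02, -0.13, 0.207, 0.005, 0.4361], [0.02, -0.13, 0.207, 0.005, 0.4361], [0.02, -0.13, 0.207, 0.005, 0.4361], [0.02, -0.13, 0.207, 0.005, 0.4361], [0.02, -0.13, 0.207, 0.005, 0.4361], [0.02, -0.13, 0.207, 0.005, 0.4361]]' > mv.in && python3 -m handwheel mv.in; python3 -c "
from h import *
go(.604,-.2705,.1,-.042)"
```

```text
time_s: 19.03
tcp_pos: [0.6023, -0.2709, 0.1375]
tool_rot: [0.987, 0.161, -0.001, -0.001]
contact_force: [-1.4, -0.8, -2.1]
gripper_width: 0.0276
finger_force: 29.9
shift [0.0018 0.0002 0.0375] turn 0.365 q6 0.65 t 19.0
```

Converted, 0.365 rad / 3.1416 = 0.1162.

```bash
echo '[[0.02, 0, 0, 0, 0.0382], [0.02, 0, 0, 0, 0.0764], [0.02, 0, 0, 0.02, 0.1162], [0.02, 0, 0, 0.037, 0.1162], [0.02, 0, 0, 0.037, 0.1162]]' > mv.in && python3 -m handwheel mv.in|grep tcp; python3 - <<'E'
from h import *
go(.604,-.2705,.0477,-.042)
f=r.grab_frame("wrist"); save(f,"w11.png")
for c,W in blue(f,.024):
    b=cv2.boundingRect(c)
    if b[1]>100: print(b,"max/min x,y",W.max(0),W.min(0))
E
```

```text
tcp_pos: [0.6002, -0.2685, 0.0985]
shift [0.0042 0.002  0.0508] turn 0.007 q6 1.01 t 19.4
(391, 214, 17, 14) max/min x,y [ 0.57939607 -0.37961596] [ 0.56738615 -0.39338973]
(389, 193, 25, 26) max/min x,y [ 0.5978682  -0.37606683] [ 0.57530683 -0.39790127]
(437, 192, 25, 21) max/min x,y [ 0.5970354  -0.41705662] [ 0.5800008 -0.4348001]
(466, 190, 18, 16) max/min x,y [ 0.59820056 -0.44002625] [ 0.58513004 -0.45240006]
(424, 186, 11, 32) max/min x,y [ 0.6029559  -0.40356398] [ 0.575768  -0.4148141]
(87, 169, 29, 43) max/min x,y [ 0.62624407 -0.13065055] [ 0.5903362  -0.15129335]
(11, 168, 13, 39) max/min x,y [ 0.62908226 -0.0695193 ] [ 0.59679973 -0.07442914]
(220, 138, 81, 66) max/min x,y [ 0.64651877 -0.23833217] [ 0.59178925 -0.30309033]
(131, 137, 80, 100) max/min x,y [ 0.64973    -0.16650072] [ 0.56499374 -0.23047477]
(23, 120, 60, 14) max/min x,y [ 0.66598284 -0.08993403] [ 0.65466166 -0.1350013 ]
```

View pics/w11.png

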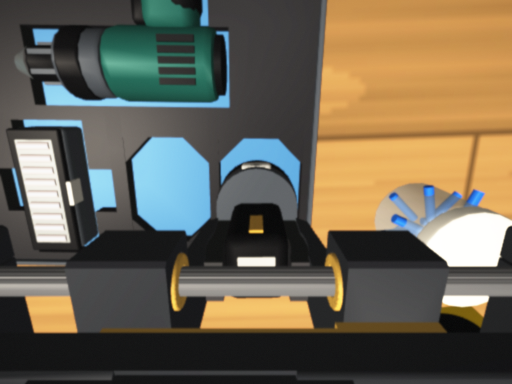

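The pack (column 256) sits over the outer cut-out (column 260). I shift it 3 mm forward and 2 mm right, then lower it.

```bash
echo '[[0.02, 0.0035, 0.002, 0.01, 0], [0.02, 0.0035, 0.002, 0.025, 0], [0.02, 0.0035, 0.002, 0.036, 0], [0.02, 0.0035, 0.002, 0.044, 0], [0.02, 0.0035, 0.002, 0.047, 0], [0.02, 0.0035, 0.002, 0.05, 0], [0.02, 0.0035, 0.002, 0.05, 0]]' > mv.in && python3 -m handwheel mv.in; 
```

```text
time_s: 20.08
tcp_pos: [0.6055, -0.2718, 0.0528]
tool_rot: [1.0, -0.017, -0.0, -0.0]
contact_force: [-0.7, -0.4, -1.6]
gripper_width: 0.0277
finger_force: 29.9
```

```bash
echo '[[0.02, -0.001, 0, 0.0025, 0], [0.02, -0.001, 0, 0.004, 0], [0.02, -0.001, 0, 0.004, 0]]' > mv.in && python3 -m handwheel mv.in; echo '[[0.02, 0, 0, 0.0015, 0], [0.02, 0, 0, 0.0015, 0]]' > mv.in && python3 -m handwheel mv.in
```

```text
time_s: 20.33
tcp_pos: [0.6044, -0.2717, 0.049]
tool_rot: [1.0, -0.017, 0.0, 0.0]
contact_force: [-0.5, 0.6, -2.0]
gripper_width: 0.0279
finger_force: 29.9
time_s: 20.5
tcp_pos: [0.6046, -0.2719, 0.0479]
tool_rot: [1.0, -0.017, 0.0, 0.0]
contact_force: [0.6, -0.3, -0.3]
gripper_width: 0.0278
finger_force: 29.9
```

```bash
echo '[[0.02, 0, 0, 0.001, 0], [0.02, 0, 0, 0.001, 0]]' > mv.in && python3 -m handwheel mv.in; echo '[[0.05, 0, 0, 0, 0], [0.05, 0, 0, 0, 0], [0.05, 0, 0, 0, 0], [0.05, 0, 0, -0.02, 0], [0.05, 0, 0, -0.06, 0], [0.05, 0, 0, -0.1, 0], [0.05, 0, 0, -0.13, 0], [0.05, 0, 0, -0.13, 0]]' > mv.in && python3 -m handwheel mv.in; python3 - <<'E'
from h import *
f=r.grab_frame("wrist"); save(f,"w12.png")
obj(f,"slim_pack_1",.024)
go(.45,.20,.2,1.0)
E
```

```text
time_s: 20.67
tcp_pos: [0.6047, -0.272, 0.0478]
tool_rot: [1.0, -0.017, 0.001, 0.0]
contact_force: [-2.7, -0.2, 6.7]
gripper_width: 0.0279
finger_force: 29.9
time_s: 21.33
tcp_pos: [0.6063, -0.2728, 0.1836]
tool_rot: [1.0, -0.017, 0.005, 0.003]
contact_force: [0.2, 0.5, 0.4]
gripper_width: 0.05
finger_force: 0.0
slim_pack_1 0.84 [231, 142, 278, 209] [ 0.604 -0.271  0.075  0.052] yaw 0.046
shift [-0.1709 -0.4661 -0.0235] turn -1.035 q6 1.00 t 21.4
```

View pics/w12.png

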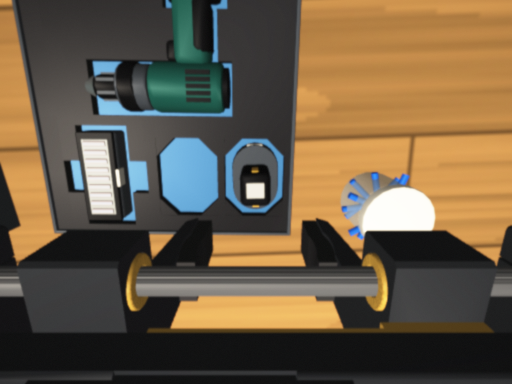

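The slim pack sits centred in the outer cut-out at (254,177). I have now viewed 16 pictures, which is over the 14 allowed, so I view no more and work from numbers. Next is the far slim pack.

```bash
python3 -c "
from h import *
go(.45,.39,.2,1.9)"
```

```text
shift [-0.1775 -0.656  -0.0237] turn -1.935 q6 1.00 t 21.4
```

Converted, -1.93 rad / 3.1416 = -0.6143.

```bash
echo '[[0.06, -0.17, -0.65, -0.024, -0.6143], [0.06, -0.17, -0.65, -0.024, -0.6143], [0.06, -0.17, -0.65, -0.024, -0.6143], [0.06, -0.17, -0.65, -0.024, -0.6143], [0.06, -0.17, -0.65, -0.024, -0.6143], [0.06, -0.17, -0.65, -0.024, -0.6143], [0.06, -0.17, -0.65, -0.024, -0.6143], [0.06, -0.17, -0.65, -0.024, -0.6143]]' > mv.in && python3 -m handwheel mv.in|grep tcp;python3 -c "
from h import *
go(.45,.39,.2,1.9)"
```

```text
tcp_pos: [0.5299, 0.0551, 0.1867]
shift [ 0.2313 -0.255  -0.0129] turn -0.929 q6 0.48 t 22.1
```

Converted, -0.93 rad / 3.1416 = -0.296.

```bash
echo '[[0.06, 0.23, -0.255, -0.013, -0.296], [0.06, 0.23, -0.255, -0.013, -0.296], [0.06, 0.23, -0.255, -0.013, -0.296], [0.06, 0.23, -0.255, -0.013, -0.296], [0.06, 0.23, -0.255, -0.013, -0.296], [0.06, 0.23, -0.255, -0.013, -0.296], [0.06, 0.23, -0.255, -0.013, -0.296], [0.06, 0.23, -0.255, -0.013, -0.296]]' > mv.in && python3 -m handwheel mv.in|grep tcp; echo '[[0.06, 0.01, -0.005, 0, 0], [0.06, 0.01, -0.005, 0, 0], [0.06, 0.01, -0.005, 0, 0]]' > mv.in && python3 -m handwheel mv.in|grep tcp;python3 - <<'E'
from h import *
f=r.grab_frame("wrist")
obj(f,"slim_pack_1",.012)
for d in r.tip_of("slim_pack_1",f): print(d["conf"],d["position"],w(f,d["position"],0))
# bright terminal patch near pack
d=r.trace("slim_pack_1",f)
if d:
    m=d[0]["pixels"]&(f["img"].min(2)>170); v,u=np.nonzero(m); print(m.sum(),u.mean(),v.mean(),w(f,(u.mean(),v.mean()),.074))
go(.468,.432,.033,1.9)
E
```

```text
tcp_pos: [0.4536, 0.3792, 0.1991]
tcp_pos: [0.4467, 0.3849, 0.1995]
slim_pack_1 0.79 [268, 101, 310, 167] [0.47  0.434 0.052 0.073] yaw 1.905
0.7 [287.7, 135.1] [0.46919083 0.43399612 0.        ]
173 295.52601156069363 141.46242774566474 [0.4689042  0.43419852 0.074     ]
shift [0.0392 0.0343 0.1677] turn -0.007 q6 0.19 t 23.2
```

All three estimates agree: (0.469,0.434), yaw 1.905, size 73x52.

Converted, -0.01 rad / 3.1416 = -0.0032.

```bash
python3 -c "
from h import *
go(.469,.434,.035,1.905)"; echo '[[0.06, 0.03, 0.03, 0.01, -0.0032], [0.06, 0.041, 0.035, 0.04, -0.0032], [0.06, 0.041, 0.035, 0.08, -0.0032], [0.06, 0.041, 0.035, 0.12, -0.0032], [0.06, 0.041, 0.035, 0.147, -0.0032], [0.06, 0.041, 0.035, 0.162, -0.0032], [0.06, 0.041, 0.035, 0.164, -0.0032]]' > mv.in && python3 -m handwheel mv.in|grep -E 'tcp|force'; python3 -c "
from h import *
go(.469,.434,.035,1.905)"
```

```text
shift [0.0408 0.0359 0.1657] turn -0.012 q6 0.19 t 23.2
tcp_pos: [0.4667, 0.4335, 0.0335]
contact_force: [-0.4, 0.5, -0.6]
finger_force: 0.0
shift [-0.0003  0.0024 -0.0015] turn -0.002 q6 0.23 t 23.8
```

```bash
echo '[[0.02, 0, 0, 0, 0], [0.02, 0, 0, 0, 0], [0.02, 0, 0, 0, 0], [0.02, 0, 0, 0, 0], [0.02, 0, 0, 0, 0], [0.02, 0, 0, 0, 0]]' > mv.in && python3 -m handwheel mv.in; echo '[[0.02, 0, 0, -0.04, 0], [0.02, 0, 0, -0.08, 0], [0.02, 0, 0, -0.12, 0], [0.02, 0, 0, -0.15, 0], [0.02, 0, 0, -0.15, 0]]' > mv.in && python3 -m handwheel mv.in|grep -E 'tcp|width';  python3 -c "
from h import *
go(.58,-.15,.16,-.042)"
```

```text
time_s: 24.3
tcp_pos: [0.4678, 0.4357, 0.038]
tool_rot: [0.58, 0.815, 0.001, 0.0]
contact_force: [1.4, -0.5, 4.5]
gripper_width: 0.0279
finger_force: 29.6
tcp_pos: [0.4688, 0.4367, 0.1941]
gripper_width: 0.0279
shift [-0.5907 -0.088   0.0315] turn 1.947 q6 0.23 t 24.7
```

Converted, 1.947 rad / 3.1416 = 0.6197.

```bash
echo '[[0.02, -0.59, -0.088, 0, 0.6197], [0.02, -0.59, -0.088, 0, 0.6197], [0.02, -0.59, -0.088, 0, 0.6197], [0.02, -0.59, -0.088, 0, 0.6197], [0.02, -0.59, -0.088, 0, 0.6197], [0.02, -0.59, -0.088, 0, 0.6197], [0.02, -0.59, -0.088, 0, 0.6197], [0.02, -0.59, -0.088, 0, 0.6197]]' > mv.in && python3 -m handwheel mv.in|grep tcp;  python3 -c "
from h import *
go(.605,-.197,.14,-.042)"
```

```text
tcp_pos: [0.5285, 0.106, 0.1863]
shift [-0.1895  0.2485  0.0462] turn 0.941 q6 0.65 t 25.4
```

Converted, 0.94 rad / 3.1416 = 0.2992.

```bash
echo '[[0.02, -0.19, 0.248, 0, 0.2992], [0.02, -0.19, 0.248, 0, 0.2992], [0.02, -0.19, 0.248, 0, 0.2992], [0.02, -0.19, 0.248, 0, 0.2992], [0.02, -0.19, 0.248, 0, 0.2992], [0.02, -0.19, 0.248, 0, 0.2992], [0.02, -0.19, 0.248, 0.02, 0.2992], [0.02, -0.19, 0.248, 0.045, 0.2992]]' > mv.in && python3 -m handwheel mv.in|grep tcp; echo '[[0.02, 0, 0, 0, 0], [0.02, 0, 0, 0, 0]]' > mv.in && python3 -m handwheel mv.in|grep tcp; python3 - <<'E'
from h import *
f=r.grab_frame("wrist")
for c,W in blue(f,.024):
    b=cv2.boundingRect(c)
    if b[1]>60: print(b,"max/min x,y",W.max(0),W.min(0))
obj(f,"slim_pack_1",.024)
go(.606,-.1975,.1,-.042)
E
```

```text
tcp_pos: [0.6085, -0.1996, 0.1442]
tcp_pos: [0.6056, -0.1953, 0.1392]
(453, 241, 16, 13) max/min x,y [ 0.53649366 -0.39247525] [ 0.5228879 -0.4079332]
(452, 199, 14, 13) max/min x,y [ 0.58187485 -0.38444358] [ 0.569134  -0.3979519]
(488, 183, 20, 18) max/min x,y [ 0.5965349  -0.41872838] [ 0.57969064 -0.4344634 ]
(0, 179, 24, 46) max/min x,y [0.6168686  0.06497328] [0.5710414  0.03515812]
(478, 177, 9, 25) max/min x,y [ 0.60322195 -0.40533197] [ 0.5788274  -0.41679007]
(120, 161, 21, 36) max/min x,y [ 0.63021076 -0.0646782 ] [ 0.5956725 -0.0824171]
(300, 136, 70, 87) max/min x,y [ 0.6471026 -0.2359914] [ 0.56153417 -0.30044872]
(224, 135, 70, 52) max/min x,y [ 0.6506371  -0.16354509] [ 0.60061795 -0.22927344]
(134, 122, 79, 110) max/min x,y [ 0.6658433  -0.08497982] [ 0.5569006  -0.15200233]
slim_pack_1 0.79 [217, 161, 295, 301] [ 0.57  -0.192  0.078  0.107] yaw 3.108
slim_pack_1 0.69 [306, 140, 376, 222] [ 0.603 -0.277  0.066  0.078] yaw 3.125
shift [-0.0006  0.0036  0.0424] turn 0.009 q6 1.11 t 26.3
```

```bash
echo '[[0.02, 0.0005, 0.002, 0.02, 0], [0.02, 0.0005, 0.002, 0.045, 0], [0.02, 0.0005, 0.002, 0.065, 0], [0.02, 0.0005, 0.002, 0.076, 0], [0.02, 0.0005, 0.002, 0.08, 0], [0.02, 0.0005, 0.002, 0.08, 0], [0.02, 0.0005, 0.002, 0.08, 0]]' > mv.in && python3 -m handwheel mv.in|grep -E 'tcp|contact'; python3 -c "
from h import *
go(.6065,-.1968,.050,-.042)"
```

```text
tcp_pos: [0.6078, -0.1966, 0.0635]
contact_force: [0.5, 0.1, -2.6]
shift [-0.0013  0.0002  0.0135] turn 0.008 q6 1.11 t 26.9
```

```bash
echo '[[0.02, -0.001, 0, 0.005, 0], [0.02, -0.001, 0, 0.009, 0], [0.02, -0.001, 0, 0.011, 0], [0.02, -0.001, 0, 0.012, 0], [0.02, -0.001, 0, 0.012, 0]]' > mv.in && python3 -m handwheel mv.in|grep -E 'tcp|contact'; echo '[[0.02, 0, 0, 0.002, 0], [0.02, 0, 0, 0.002, 0], [0.02, 0, 0, 0.002, 0]]' > mv.in && python3 -m handwheel mv.in|grep -E 'tcp|contact'
```

```text
tcp_pos: [0.6062, -0.1967, 0.0501]
contact_force: [-1.0, 0.0, -1.4]
tcp_pos: [0.6063, -0.1969, 0.0498]
contact_force: [-3.7, 2.1, 10.9]
```

```bash
echo '[[0.05, 0, 0, 0, 0], [0.05, 0, 0, 0, 0], [0.05, 0, 0, 0, 0], [0.05, 0, 0, -0.02, 0], [0.05, 0, 0, -0.06, 0], [0.05, 0, 0, -0.1, 0], [0.05, 0, 0, -0.14, 0], [0.05, 0, 0, -0.17, 0]]' > mv.in && python3 -m handwheel mv.in|grep -E 'tcp|width'; python3 - <<'E'
from h import *
f=r.grab_frame("wrist"); obj(f,"slim_pack_1",.024);obj(f,"bit_case",.042,1)
go(.42,0,.23,1.55)
E
```

```text
tcp_pos: [0.6064, -0.1968, 0.2215]
gripper_width: 0.05
slim_pack_1 0.91 [237, 140, 274, 195] [ 0.602 -0.196  0.05   0.074] yaw 3.125
slim_pack_1 0.77 [295, 136, 343, 198] [ 0.605 -0.274  0.074  0.057] yaw 0.002
slim_pack_1 0.3 [4, 1, 96, 228] [0.669 0.083 0.256 0.133] yaw 0.053
bit_case 0.74 [163, 122, 208, 206] [ 0.614 -0.111  0.043  0.097] yaw 3.098
shift [-0.1935 -0.1904 -0.011 ] turn -1.585 q6 1.11 t 28.4
```

Converted, -1.585 rad / 3.1416 = -0.5045.

```bash
echo '[[0.07, -0.193, -0.19, -0.01, -0.5045], [0.07, -0.193, -0.19, -0.01, -0.5045], [0.07, -0.193, -0.19, -0.01, -0.5045], [0.07, -0.193, -0.19, -0.01, -0.5045], [0.07, -0.193, -0.19, -0.01, -0.5045], [0.07, -0.193, -0.19, -0.01, -0.5045], [0.07, -0.193, -0.19, -0.01, -0.5045], [0.07, -0.193, -0.19, -0.01, -0.5045]]' > mv.in && python3 -m handwheel mv.in|grep tcp; echo '[[0.07, 0, 0, 0, -0.0398], [0.07, 0, 0, 0, -0.0796], [0.07, 0, 0, 0, -0.1194], [0.07, 0, 0, 0, -0.1592], [0.07, 0, 0, 0, -0.1846], [0.07, 0, 0, 0, -0.1846]]' > mv.in && python3 -m handwheel mv.in|grep tcp;python3 - <<'E'
from h import *
f=r.grab_frame("wrist"); save(f,"w13.png")
obj(f,"large_pack",.0);obj(f,"large_pack",.042,1)
for d in r.tip_of("large_pack",f): print(d["conf"],d["position"],w(f,d["position"],0))
d=r.trace("large_pack",f)
if d:
    l,t,R_,b=[int(v) for v in d[0]["rect"]]
    g=cv2.cvtColor(f["img"],cv2.COLOR_RGB2GRAY)[t:b,l:R_]; print((l,t,R_,b)); 
    g=cv2.resize(g,(28,28),interpolation=cv2.INTER_AREA)
    for row in g: print(" ".join("%3d"%v for v in row))
go(.43,.06,.05,1.55)
E
```

```text
tcp_pos: [0.4164, 0.0027, 0.227]
tcp_pos: [0.4193, 0.0, 0.2266]
large_pack 0.97 [230, 33, 300, 144] [0.432 0.092 0.127 0.092] yaw 1.547
large_pack 0.97 [230, 33, 300, 144] [0.43  0.089 0.113 0.081] yaw 1.547
0.9 [266.2, 91.9] [0.4323236  0.09058438 0.        ]
(230, 33, 300, 144)
136 133 131 134 134 131 129 129 132 140 150 162 173 177 178 174 161 148 137 132 129 130 131 129 129 128 126 125
137 133 132 134 134 133 143 169 195 209 213 214 214 213 213 213 212 211 205 195 172 146 132 129 129 128 126 125
137 133 132 134 147 178 206 202 206 213 213 213 213 213 212 212 209 155 118 184 209 204 180 145 130 129 126 126
138 133 134 158 201 213 189 101 123 204 212 211 211 210 209 207 203 153 121 177 195 200 208 200 160 131 126 126
139 135 167 207 211 201 192 152 162 189 189 187 185 184 182 181 180 179 178 178 177 188 207 207 203 168 129 126
139 161 207 211 208 187 180 181 180 180 180 180 180 179 179 179 178 178 177 177 176 184 206 206 206 202 157 128
149 196 210 210 209 188 179 179 179 179 179 179 179 178 178 178 177 177 176 176 176 181 204 206 205 205 191 139
173 208 210 210 209 190 178 178 178
[... 1673 characters left out ...]
197 197 181 181 166  37  88  60  42  97  27  89  49  80 178 152 193 196 196 192 156
141 136 131 153 192 196 197 197 196 190 173 182  48  36  31  20  31  20  23  21  62 171 153 190 195 193 164 131
141 136 129 129 154 188 196 196 196 191 171 185  89  65  76  89  97 104 116 129 143 177 152 186 189 161 128 127
141 136 129 127 131 144 174 192 195 193 166 160 160 159 159 158 159 160 163 156 117 118 171 176 143 128 126 127
141 136 129 127 130 135 137 146 167 185 138  93 156 185 191 192 192 193 194 189 147 135 146 133 128 127 126 127
140 137 129 127 130 135 136 133 130 130 132 139 162 173 176 176 173 167 158 147 136 134 133 130 128 126 125 127
shift [0.0603 0.0087 0.1776] turn -0.007 q6 -0.26 t 29.8
```

Tower and pack agree roughly, but the pack's yaw needs a better figure. I fit the panel on its top and the tower face.

```bash
python3 - <<'E'
from h import *
f=r.grab_frame("wrist"); d=r.trace("large_pack",f)[0]; m=d["pixels"]
g=cv2.cvtColor(f["img"],cv2.COLOR_RGB2GRAY)
def fit(mask,z,nm):
    c=max(cv2.findContours(mask.astype(np.uint8),0,1)[0],key=cv2.contourArea)
    W=np.array([w(f,q[0],z)[:2]*1000 for q in c],np.float32); (x,y),(a,b),t=cv2.minAreaRect(W); print(nm,cv2.boundingRect(c),np.round([x,y,a,b],1),round(t,1))
pm=m&(g>165)&(g<191); pm[100:]=0; fit(cv2.morphologyEx(pm.astype(np.uint8),cv2.MORPH_OPEN,np.ones((5,5))),.043,"panel")
tm=(g<110)&m; tm[:98]=0; fit(cv2.morphologyEx(tm.astype(np.uint8),cv2.MORPH_CLOSE,np.ones((5,5))),.087,"terminals")
# ellipse-ish axis of the whole silhouette in world
v,u=np.nonzero(m); W=np.array([w(f,q,.042)[:2] for q in zip(u,v)]); C=np.cov(W.T); e,V=np.linalg.eigh(C); print("pca yaw",np.arctan2(V[1,1],V[0,1])%np.pi,W.mean(0))
for px in((269.5,116),): print("tower",w(f,px,.087))
E
```

```text
panel (242, 47, 43, 45) [429.1 111.   45.   42.1] 4.2
terminals (257, 105, 24, 26) [432.9  61.2  21.6  23.5] 4.4
pca yaw 1.6328407632010722 [0.43040918 0.09128241]
tower [0.43362119 0.06252851 0.087     ]
```

Panel and terminals both give yaw 1.645. The tower is at (0.4325,0.0615), 28 mm from the pack's centre as it should be.

Converted, -0.102 rad / 3.1416 = -0.0325.

```bash
python3 -c "
from h import *
go(.4325,.0615,.05,1.645)"; echo '[[0.07, 0.06, 0.013, 0.02, -0.0325], [0.07, 0.061, 0.014, 0.05, -0.0325], [0.07, 0.061, 0.014, 0.09, -0.0325], [0.07, 0.061, 0.014, 0.13, -0.0325], [0.07, 0.061, 0.014, 0.16, -0.0325], [0.07, 0.061, 0.014, 0.174, -0.0325], [0.07, 0.061, 0.014, 0.176, -0.0325]]' > mv.in && python3 -m handwheel mv.in|grep -E 'tcp|force'; python3 -c "
from h import *
go(.4325,.0615,.05,1.645)"
```

```text
shift [0.0619 0.0111 0.1778] turn -0.101 q6 -0.26 t 29.9
tcp_pos: [0.4342, 0.0607, 0.0496]
contact_force: [-0.2, -0.2, -0.5]
finger_force: 0.0
shift [ 0.0009 -0.0016 -0.0004] turn 0.001 q6 -0.21 t 30.5
```

```bash
echo '[[0.02, 0, 0, 0, 0], [0.02, 0, 0, 0, 0], [0.02, 0, 0, 0, 0], [0.02, 0, 0, 0, 0], [0.02, 0, 0, 0, 0], [0.02, 0, 0, 0, 0]]' > mv.in && python3 -m handwheel mv.in; echo '[[0.02, 0, 0, -0.02, 0], [0.02, 0, 0, -0.05, 0], [0.02, 0, 0, -0.08, 0], [0.02, 0, 0, -0.11, 0], [0.02, 0, 0, -0.11, 0]]' > mv.in && python3 -m handwheel mv.in|grep -E 'tcp|width|rot|contact';  python3 -c "
from h import *
go(.59,.079,.16,.056)"
```

```text
time_s: 30.98
tcp_pos: [0.4349, 0.0605, 0.0524]
tool_rot: [0.68, 0.734, -0.0, -0.0]
contact_force: [-5.3, -1.9, 3.0]
gripper_width: 0.0326
finger_force: 2.5
tcp_pos: [0.4372, 0.0604, 0.1663]
tool_rot: [0.68, 0.734, 0.002, 0.004]
contact_force: [1.3, -0.4, -4.8]
gripper_width: 0.0314
shift [0.0069 0.1537 0.0076] turn 1.591 q6 -0.21 t 31.4
```

Converted, 1.59 rad / 3.1416 = 0.5061.

```bash
echo '[[0.02, 0.007, 0.153, 0, 0.5061], [0.02, 0.007, 0.153, 0, 0.5061], [0.02, 0.007, 0.153, 0, 0.5061], [0.02, 0.007, 0.153, 0, 0.5061], [0.02, 0.007, 0.153, 0, 0.5061], [0.02, 0.007, 0.153, 0, 0.5061], [0.02, 0.007, 0.153, 0, 0.5061], [0.02, 0.007, 0.153, 0, 0.5061]]' > mv.in && python3 -m handwheel mv.in|grep tcp; echo '[[0.02, 0, 0, 0, 0.0398], [0.02, 0, 0, 0, 0.0796], [0.02, 0, 0, 0, 0.1194], [0.02, 0, 0, 0, 0.1592], [0.02, 0, 0, 0, 0.1878], [0.02, 0, 0, 0, 0.1878]]' > mv.in && python3 -m handwheel mv.in|grep -E 'tcp|width';python3 - <<'E'
from h import *
f=r.grab_frame("wrist"); save(f,"w14.png")
for c,W in blue(f,.024):
    b=cv2.boundingRect(c)
    if b[1]>40: print(b,"max/min x,y",W.max(0),W.min(0))
obj(f,"large_pack",.15,1); obj(f,"hammer_tray",.028,1)
go(.606,.079,.1,.056)
E
```

```text
tcp_pos: [0.5867, 0.0792, 0.1594]
tcp_pos: [0.5866, 0.0792, 0.1598]
gripper_width: 0.0318
(488, 190, 24, 22) max/min x,y [ 0.5860929 -0.1618894] [ 0.56423753 -0.19238696]
(156, 160, 33, 34) max/min x,y [0.599754   0.18333006] [0.5652268  0.15046297]
(394, 105, 82, 111) max/min x,y [ 0.6671202  -0.06013279] [ 0.5559265  -0.12771885]
large_pack 0.75 [185, 74, 328, 268] [0.615 0.082 0.11  0.079] yaw 0.028
hammer_tray 0.68 [3, 0, 316, 220] [0.639 0.174 0.202 0.29 ] yaw 1.624
shift [0.0191 0.0014 0.0607] turn 0.004 q6 1.45 t 32.7
```

```bash
echo '[[0.02, 0.01, 0.001, 0.01, 0], [0.02, 0.019, 0.001, 0.03, 0], [0.02, 0.019, 0.001, 0.05, 0], [0.02, 0.019, 0.001, 0.065, 0], [0.02, 0.019, 0.001, 0.075, 0], [0.02, 0.019, 0.001, 0.075, 0], [0.02, 0.019, 0.001, 0.075, 0]]' > mv.in && python3 -m handwheel mv.in|grep -E 'tcp|contact';python3 - <<'E'
from h import *
f=r.grab_frame("wrist"); save(f,"w15.png")
for c,W in blue(f,.024):
    b=cv2.boundingRect(c)
    if b[1]>40: print(b,"max/min x,y",W.max(0),W.min(0))
obj(f,"large_pack",.073,1)
go(.606,.079,.0644,.056)
E
```

```text
tcp_pos: [0.6065, 0.0793, 0.087]
contact_force: [0.6, -0.4, -4.3]
(127, 204, 39, 27) max/min x,y [0.5972422  0.18178765] [0.57492846 0.15195087]
(103, 174, 24, 33) max/min x,y [0.62073237 0.19852385] [0.59424055 0.18112782]
(433, 133, 79, 133) max/min x,y [ 0.6674411  -0.06070002] [ 0.5592593  -0.10547706]
(81, 106, 36, 50) max/min x,y [0.6703842  0.20980607] [0.63407916 0.18670188]
(220, 73, 79, 17) max/min x,y [0.6995713  0.11039528] [0.6885253  0.05551269]
large_pack 0.69 [188, 74, 328, 265] [0.635 0.082 0.113 0.081] yaw 0.059
shift [-0.0011  0.0002  0.0237] turn 0.002 q6 1.45 t 33.4
```

The pack's centre (0.635,0.082) is within 2 mm of the cut-out's (0.634,0.080). I trim and lower.

```bash
echo '[[0.02, -0.001, 0.0015, 0.005, 0], [0.02, -0.001, 0.0015, 0.01, 0], [0.02, -0.001, 0.0015, 0.014, 0], [0.02, -0.001, 0.0015, 0.018, 0], [0.02, -0.001, 0.0015, 0.018, 0]]' > mv.in && python3 -m handwheel mv.in|grep -E 'tcp|contact';echo '[[0.02, 0, 0, 0.002, 0], [0.02, 0, 0, 0.003, 0], [0.02, 0, 0, 0.003, 0]]' > mv.in && python3 -m handwheel mv.in|grep -E 'tcp|contact'
```

```text
tcp_pos: [0.6051, 0.0777, 0.0679]
contact_force: [-0.3, -0.5, -5.4]
tcp_pos: [0.6056, 0.0777, 0.0663]
contact_force: [-2.4, -0.4, -1.6]
```

```bash
echo '[[0.02, 0, 0, 0.001, 0], [0.02, 0, 0, 0.001, 0], [0.02, 0, 0, 0.001, 0]]' > mv.in && python3 -m handwheel mv.in|grep -E 'tcp|contact|rot';echo '[[0.02, 0, 0, 0.001, 0], [0.02, 0, 0, 0.001, 0], [0.02, 0, 0, 0.001, 0]]' > mv.in && python3 -m handwheel mv.in|grep -E 'tcp|contact'
```

```text
tcp_pos: [0.6056, 0.0777, 0.0656]
tool_rot: [1.0, 0.029, 0.0, 0.0]
contact_force: [-5.0, -0.7, 3.3]
tcp_pos: [0.6054, 0.0777, 0.0647]
contact_force: [-7.2, -0.1, 6.0]
```

```bash
echo '[[0.02, 0, 0, 0.001, 0], [0.02, 0, 0, 0.001, 0], [0.02, 0, 0, 0.001, 0]]' > mv.in && python3 -m handwheel mv.in|grep -E 'tcp|contact'; echo '[[0.055, 0, 0, 0, 0], [0.055, 0, 0, 0, 0], [0.055, 0, 0, 0, 0], [0.055, 0, 0, -0.02, 0], [0.055, 0, 0, -0.06, 0], [0.055, 0, 0, -0.1, 0], [0.055, 0, 0, -0.14, 0], [0.055, 0, 0, -0.17, 0]]' > mv.in && python3 -m handwheel mv.in|grep -E 'tcp|contact|width';python3 - <<'E'
from h import *
f=r.grab_frame("wrist"); save(f,"w16.png")
obj(f,"large_pack",.054,1);obj(f,"side_handle",.03,1)
g=r.trace("large_pack",f)
for n in("top",):
    F=r.grab_frame(n)
    obj(F,"large_pack",.054,2);obj(F,"side_handle",.03,2);obj(F,"slim_pack_1",.036,3);obj(F,"bit_case",.042,3)
    for q,z in(("tape_measure",.0),("tape_roll",.0),("plug_jar",.0)): print(q,[(round(d["conf"],2),np.round(d["position"]).tolist()) for d in r.tip_of(q,F)][:2])
E
```

```text
tcp_pos: [0.6054, 0.0777, 0.0647]
contact_force: [-9.6, 0.8, 13.4]
tcp_pos: [0.6061, 0.0777, 0.2365]
contact_force: [0.7, 0.1, 0.4]
gripper_width: 0.0553
large_pack 0.86 [220, 94, 292, 197] [0.633 0.08  0.113 0.081] yaw 0.025
side_handle 0.68 [166, 67, 215, 202] [0.631 0.163 0.061 0.159] yaw 3.066
large_pack 0.56 [329, 150, 348, 174] [ 0.598 -0.266  0.049  0.071] yaw 3.096
slim_pack_1 0.54 [329, 149, 348, 175] [ 0.603 -0.27   0.05   0.072] yaw 3.096
bit_case 0.82 [121, 119, 143, 145] [0.71  0.412 0.103 0.038] yaw 0.607
bit_case 0.57 [282, 142, 293, 173] [ 0.611 -0.109  0.04   0.099] yaw 3.116
bit_case 0.4 [107, 229, 120, 237] [0.371 0.463 0.018 0.038] yaw 2.296
tape_measure [(0.82, [393.0, 206.0])]
tape_roll [(0.62, [134.0, 176.0])]
plug_jar [(0.65, [379.0, 171.0]), (0.54, [389.0, 208.0])]
```

Every piece measures within its cut-out and the bystanders haven't moved. The gripper is clear, so I hand in.

```bash
python3 -c "
from h import *
print(r.job_done(), r.sense()['time_s'])"
```

```text
the job is handed in; nothing more can be done
the job is handed in; nothing more can be done
```

I placed all five pieces, measured each as seated in its cut-out, and handed the job in at about 35 s. No verdict came back, the bit case met up to 40 N going in and settled about 6 mm on release, and I viewed 16 pictures against the limit of 14.

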